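# Weigh a loaded centrifuge bucket on the hanging-beam balance

## Robot

A 6-joint arm with a two-finger parallel gripper is mounted at the origin on the work surface. World frame = base frame: x ahead of the robot, y to its left, z up, the work surface at z = 0. Lengths are in m, angles in rad, forces in N, time in s.
With the tool pointing down it reaches from about 0.25 to 0.725 m from the base axis. Payload 4 kg.
Tool frame: the origin (TCP) lies at the centre of the arm's flange, where the gripper is bolted on; the fingertips stand 173 mm ahead of it and the grasp point (between the pads) lies ahead of it (manip.pinch_z is the z of the grasp point in the tool frame, in m); z points along the fingers, y is the line along which they close (so a half turn about z gives the same grasp; the last joint's range is limited). The gripper opens to 85 mm and grips with 20 to 120 N. Pads are 22 mm wide; open, the fingers measure 114 mm over their backs; the gripper's body (76 mm by 85 mm) begins 54 mm behind the grasp point. The pads swing forward as they close: fully open they stand 13 mm farther back than shut.
Start: joints at [-1.11, 0.241, 0.005, 1.335, 0, 1.571], TCP at [0.222, -0.448, 0.405] pointing down, gripper open.
Joint ranges: [-2.72, 2.72], [-1.05, 1.87], [-1.09, 1.28], [-1.99, 2.15], [-1.42, 1.44], [-3.14, 3.14]. Speed limits (rad/s): [2.79, 2.79, 3.14, 3.14, 3.14, 3.14].

## Interface

Orientations are given as a rotation vector (axis times angle).
In Python, from plant import manip gives the robot as it stands.
- The arm moves only by the tool drive_tool, never from a script. Its argument "plan" is a list of rows, each a list of 5 numbers: the closure, from 0 (fully open) to 1 (shut), then the shift along the world's x, y, z in m, then the turn about the world's z in rad. A call has 1 to 10 rows; each row is the pose to reach, as a shift and turn from the pose commanded when the call began; what a row does not reach only later rows make up. A row lasts 1/8 s, in which the tool goes at most 62.5 mm and 10.7 degrees, less where a joint would pass 70% of its speed; a pose out of reach is approached as far as the arm can. A call with a gripper value outside its range is refused whole. The fingers move at their own pace and stop on an object; the grip force is fixed at half the most. Time passes only in rows, so rows that repeat a pose let the fingers close. It gives the time, the measured TCP pose, the force, the opening and the grip force at its end, in the units of the state.
- manip.read_state(): the state, without advancing time (a new reading comes with each control period).
- manip.snapshot(name): name is "side" or "top" or "wrist"; returns a dict with "color" (400x640x3 uint8, red, green, blue), "range_z" (400x640 float32, m along the optical axis (not along the pixel's ray), 0 where there is no reading), "camera_matrix" (3x3 intrinsics, pixels), "dist" ([k1, k2, p1, p2, k3] as OpenCV has them; the pictures are not rectified), "origin" and "attitude" of the camera in the world; the wrist camera has in their place "tool_from_camera" (4x4, takes a point from camera to tool coordinates, whose origin is the TCP and whose axes are the flange's). Camera axes: x right, y down, z forward; pixel columns grow to the right and rows downward; lengths in m; the calibration is good to about 2 mm. A picture is of the moment at which its call begins: read the wrist's pose just before it.
- manip.close_job(): hands the job in; it is judged then, once.
The state is a dict: "clock": time; "q": joint angles; "dq": joint speeds; "joint_torque": joint torques, N m; "ee_pos": TCP position; "orientation": TCP orientation; "ft_force": force on the tool from outside, world axes, zero at the start; "moment": the same for the moment, N m; "finger_gap": finger opening in m; "gripper_force": force on a finger pad.
Only numpy, scipy, OpenCV 4.12 (cv2) and the standard library are available. Lean on these libraries where they do the work, as an engineer would, in place of code of your own. Each camera call takes 0.05 s, during which the arm holds its last target. There are 200 camera calls.

## Task

Weigh the sample pots for the next spin: with the beam still locked, stand every pot on the bench upright in the square centrifuge bucket and hang the loaded bucket by its bail on the hook of the beam balance. Push in and turn the red knob to release the beam, slide the brass poise until the beam rests level by itself, then lock the beam again before you lift the bucket off the hook and stand it, pots and all, back in the middle of the black mat. Keep the bucket level and leave the other things on the bench where they are.

Things in the scene. Friction and masses are not known exactly. Their poses are not given: they have to be found in the camera images.
- bucket_floor (a point): square aluminium centrifuge bucket: open tray 190 x 190 mm, floor 4 mm thick, walls 28 mm high over all, 3 mm thick; loose, 0.3 kg, at the start empty on the black mat. The point is the centre of the inner floor, z up. Pots fit at about (+-50, +-54) mm; there fingers that close along the bucket's x have room (held above the walls) and the gripper stays beside the bail
- bail_top (a point): underside of the top of the bucket's bail, which rests on the hook; 152.5 mm above bucket_floor, same axes. The bail is a rigid 7 mm steel wire in the bucket's xz plane (y = 0): legs at x = -96 and +96 mm, upright to 116 mm above the floor, then an inverted V with its top in the middle
- bucket_tab (a point): centre of the blue lifting tab on top of the bail, a plate 36 mm along the bucket's x, 9 mm thick along its y, 60 mm high; 46.5 mm above bail_top; grasp it from above across its 9 mm
- hook (a point): resting place on the load hook, a steel prong 8 mm thick that sticks out of the beam's load end along +y of this frame, turned up at its tip (25 mm further out, 13 mm higher). The bail comes in from the +y side above the tip, square to the prong, and is let down on this point; the bucket then hangs free. Frame: +y along the beam to the load end, z up; the pivot is at y = -135 mm
- beam (a joint): tilt of the beam, rad: 0 level, positive with the load end down, stopped at -0.09 and 0.09; free only when the lock is released. A red pointer at its poise end shows level against the red middle mark of the white plate beside it. The beam is damped and rests within about 1.5 s; between the stops its tilt changes by 0.08 to 0.1 rad for each 10 mm of poise travel
- beam_end (a point): poise end of the beam, an aluminium bar 12 mm wide and 20 mm high, 350 mm from here to the hook; the point is the middle of the bar's end face, 215 mm from the pivot. The balance's white column stands 55 mm behind the pivot (+x of the hook's frame)
- poise (a joint): travel of the brass poise along the beam, m: 0 nearest the pivot (45 mm from it), 0.15 at the poise end. Moving it out lifts the load end. It slides with about 1 N of friction, stays where it is left and weighs 0.4 kg. The empty bucket balances near 0.005, and each 100 g of pots needs about 0.034 more
- poise_grip (a point): grip point of the dark upright tab on the brass poise (36 x 34 x 40 mm around the beam): tab 10 mm thick along the beam (y of this frame, which is the beam's), 30 mm wide, reaching 25 mm above and 30 mm below this point. Held, it keeps the beam from moving: let go and draw the fingers 30 mm up to see the tilt
- lock (a joint): turn of the red beam-lock knob, rad: 0 beam locked (a fork under both arms holds it level), 1.1 fully turned, beam released; grows counter-clockwise seen from above. Left out, the knob is stopped at about 0.06 from the locked side and about 0.6 from the released side: between these it turns only while pushed in (down), more than about 4 mm, both ways
- lock_grip (a point): grip point of the red knob, on its upright axis: a bar 46 mm long along x of this frame, 14 mm thick along y, top 16 mm above and root (a 58 mm disc) 25 mm below this point, about 100 mm above the bench, 135 mm from the beam on the robot's side. Pushed in it goes down 8 mm against a spring (4 N at first, 12 N fully in) and springs back when let go
- mat_c (a point): centre of the top of the black rubber mat, 240 x 250 mm, 4 mm thick, fixed to the bench
- flask: pink culture flask, lying, 85 x 58 x 26 mm with a blue cap, bystander; origin under its middle
- timer: small white bench timer, 66 x 66 x 18 mm, bystander; origin under its middle
- dishes: stack of clear dishes, 92 mm across, 44 mm high, bystander; origin under its middle
- media: amber media jar, blue cap, 56 mm across, 85 mm high, bystander; origin under its middle
- pot_red_mid (a point): centre of the red-capped white sample pot, an upright closed squat cylinder 60 mm across, cap (the upper 16 mm) included, 60 mm high, 70 to 130 g; the point is 30 mm above its base, z up its axis; may be absent
- pot_yellow_mid (a point): centre of the yellow-capped white sample pot, an upright closed squat cylinder 60 mm across, cap (the upper 16 mm) included, 60 mm high, 70 to 130 g; the point is 30 mm above its base, z up its axis; may be absent
- pot_green_mid (a point): centre of the green-capped white sample pot, an upright closed squat cylinder 60 mm across, cap (the upper 16 mm) included, 60 mm high, 70 to 130 g; the point is 30 mm above its base, z up its axis; may be absent
- pot_orange_mid (a point): centre of the orange-capped white sample pot, an upright closed squat cylinder 60 mm across, cap (the upper 16 mm) included, 60 mm high, 70 to 130 g; the point is 30 mm above its base, z up its axis; may be absent
There are look-alikes about, which are no part of the job. What is shaped like the part that bears pot_red_mid but purple or turquoise is not meant.

How it is judged:
On the way, in this order (a step that is already met when the one before it is completed fails the run):
1. every pot stands in the bucket and the bucket hangs by its bail on the hook, let go, the beam still locked (x of pot_red_mid in the frame of bucket_floor between -0.07 and 0.07 m and y of pot_red_mid in the frame of bucket_floor between -0.07 and 0.07 m and z of pot_red_mid in the frame of bucket_floor between 0.015 and 0.045 m and angle between each of pot_red_mid, pot_yellow_mid, pot_green_mid, pot_orange_mid's own z axis and vertical below 0.4 rad and x of pot_yellow_mid in the frame of bucket_floor between -0.07 and 0.07 m and y of pot_yellow_mid in the frame of bucket_floor between -0.07 and 0.07 m and z of pot_yellow_mid in the frame of bucket_floor between 0.015 and 0.045 m and x of pot_green_mid in the frame of bucket_floor between -0.07 and 0.07 m and y of pot_green_mid in the frame of bucket_floor between -0.07 and 0.07 m and z of pot_green_mid in the frame of bucket_floor between 0.015 and 0.045 m and x of pot_orange_mid in the frame of bucket_floor between -0.07 and 0.07 m and y of pot_orange_mid in the frame of bucket_floor between -0.07 and 0.07 m and z of pot_orange_mid in the frame of bucket_floor between 0.015 and 0.045 m and distance between bail_top and hook below 0.013 m and contact force between the fingers and anything else below 0.3 N and value of joint lock below 0.15 rad), for 0.3 s.
2. the lock is released and the beam, with the bucket hanging, rests level within 0.03 rad by itself, nothing touched, for one second (distance between bail_top and hook below 0.013 m and contact force between the fingers and anything else below 0.3 N and value of joint lock above 0.9 rad and value of joint beam between -0.03 and 0.03 rad and velocity of joint beam between -0.06 and 0.06 rad/s), for 1 s.
3. the beam is locked again while the bucket still hangs (distance between bail_top and hook below 0.013 m and value of joint lock below 0.15 rad), for 0.2 s.
At the end, for the whole second after the job is handed in: the bucket stands flat on the mat, its centre within 40 mm of the mat's, every pot upright inside it, and the lock knob is back at locked (below 0.15 rad) (x of pot_red_mid in the frame of bucket_floor between -0.07 and 0.07 m and y of pot_red_mid in the frame of bucket_floor between -0.07 and 0.07 m and z of pot_red_mid in the frame of bucket_floor between 0.015 and 0.045 m and angle between each of pot_red_mid, pot_yellow_mid, pot_green_mid, pot_orange_mid's own z axis and vertical below 0.4 rad and x of pot_yellow_mid in the frame of bucket_floor between -0.07 and 0.07 m and y of pot_yellow_mid in the frame of bucket_floor between -0.07 and 0.07 m and z of pot_yellow_mid in the frame of bucket_floor between 0.015 and 0.045 m and x of pot_green_mid in the frame of bucket_floor between -0.07 and 0.07 m and y of pot_green_mid in the frame of bucket_floor between -0.07 and 0.07 m and z of pot_green_mid in the frame of bucket_floor between 0.015 and 0.045 m and x of pot_orange_mid in the frame of bucket_floor between -0.07 and 0.07 m and y of pot_orange_mid in the frame of bucket_floor between -0.07 and 0.07 m and z of pot_orange_mid in the frame of bucket_floor between 0.015 and 0.045 m and value of joint lock below 0.15 rad and horizontal distance between bucket_floor and mat_c below 0.04 m and height (world z) of bucket_floor below 0.013 m and angle between bucket_floor's own z axis and vertical below 0.08 rad); the robot touches nothing.
It fails at once if a bystander is moved more than 40 mm (distance of any of flask, timer, dishes, media from where it was at the start of the episode above 0.04 m).
It fails at once if the bucket is tipped more than 0.6 rad (angle between bucket_floor's own z axis and vertical above 0.6 rad).
Of pot_red, pot_yellow, pot_green, pot_orange only 2 to 3 are there at a start; the rules pass over those that are not, and their reading is None.
At some moment in a run one of pot_red, pot_yellow, pot_green, pot_orange may be knocked a few centimetres aside while the robot is not near it.
It also fails if it takes over 210 s, if anything falls off the work surface, if the arm or the gripper's body presses on something with over 40 N, if the wrist force passes 120 N, or if a joint passes its speed limit or range.

## Working session

There is one attempt and no reset: what is moved stays moved. The work goes in short steps, Python scripts to look and compute and a tool call to move; the robot and the scene stay as the last step left them, time stands still between calls to the robot, and variables do not carry over. Pictures are saved under pics/ and viewed, at most 15 in all, crops included, and the job is handed in when it is done.

Besides the shell and the picture viewer there is one more tool, called after ">>>" as name(argument=value, ...), one argument or row to a line, values as JSON. drive_tool: Moves the arm, as the interface text tells. Its arguments: {"type":"object","properties":{"plan":{"type":"array","items":{"type":"array","items":{"type":"number"}}}},"required":["plan"]}

```bash
ls; mkdir -p pics; cat > h.py <<'E'
import numpy as np, cv2
from scipy.spatial.transform import Rotation as R
from plant import manip
def snap(name):
    st=manip.read_state(); s=manip.snapshot(name)
    if name=="wrist":
        T=np.eye(4);T[:3,:3]=R.from_rotvec(st["orientation"]).as_matrix();T[:3,3]=st["ee_pos"]
        T=T@np.array(s["tool_from_camera"])
    else:
        T=np.eye(4);a=np.array(s["attitude"],float)
        T[:3,:3]=a if a.shape==(3,3) else R.from_rotvec(a).as_matrix(); T[:3,3]=s["origin"]
    s["T"]=T; return s
def cloud(s):
    K=np.array(s["camera_matrix"]);d=np.array(s["dist"],float);z=s["range_z"];h,w=z.shape
    u,v=np.meshgrid(np.arange(w),np.arange(h))
    n=cv2.undistortPoints(np.stack([u,v],-1).reshape(-1,1,2).astype(np.float64),K,d).reshape(h,w,2)
    P=np.dstack([n*z[...,None],z]); P=P@s["T"][:3,:3].T+s["T"][:3,3]
    P[z<=0]=np.nan; return P
def save(s,fn,crop=None,k=1):
    c=s["color"][...,::-1]
    if crop: c=c[crop[1]:crop[3],crop[0]:crop[2]]
    cv2.imwrite(fn,cv2.resize(c,None,fx=k,fy=k))
E
python3 - <<'E'
from h import *
print(manip.pinch_z, manip.read_state())
for n in("top","side"):
    s=snap(n); save(s,f"pics/{n}0.png"); print(n,s["T"].round(3).tolist()); 
    np.savez(f"{n}0.npz",P=cloud(s),c=s["color"])
E
```

```text
pics
0.1547 {'clock': 0.0, 'q': array([-1.10999185e+00,  2.41416476e-01,  3.74144389e-03,  1.33518918e+00,
        1.88243873e-07,  1.57080513e+00]), 'dq': array([-5.76536592e-04,  6.61217164e-04, -1.08936864e-03,  1.12322661e-03,
       -8.84268849e-05, -1.27652242e-03]), 'joint_torque': array([-2.40313257e-04, -3.72319472e+01,  2.52406311e+01,  1.68611115e-02,
        8.34490083e-05, -1.17592609e-05]), 'ee_pos': array([ 0.22221833, -0.44761365,  0.4038174 ]), 'orientation': array([-3.05661785e+00, -7.16969602e-01,  7.41046329e-04]), 'ft_force': array([-1.0135003 ,  0.23874319,  0.37450649]), 'moment': array([-0.04933537, -0.02741121,  0.0202879 ]), 'gripper_force': 0.0, 'finger_gap': 0.08526254129009292}
top [[0.027, -0.993, 0.112, 0.394], [-0.999, -0.03, -0.019, -0.023], [0.022, -0.112, -0.993, 1.591], [0.0, 0.0, 0.0, 1.0]]
side [[-0.908, -0.286, 0.306, 0.144], [-0.418, 0.582, -0.697, 0.826], [0.021, -0.761, -0.648, 1.017], [0.0, 0.0, 0.0, 1.0]]
```

View pics/top0.png

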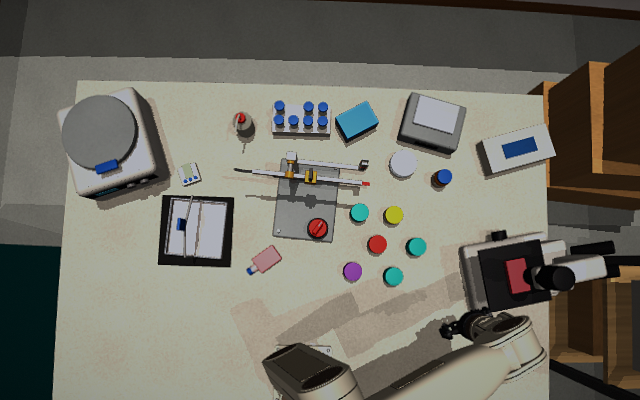

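View pics/side0.png

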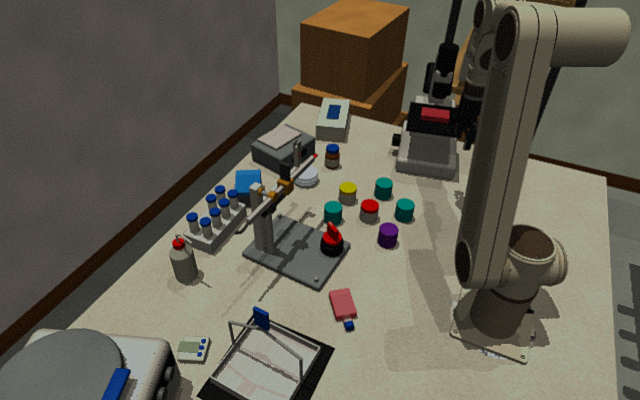

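Top view: the bucket is on the mat at about (197,230) with its blue tab at (181,225). The hook end of the beam is at (237,171), the poise at (311,177) and the knob at (317,229). The red pot is at (377,244) and the yellow pot at (394,215). The turquoise and purple pots are decoys, and I see no green or orange one.

```bash
cat > m.py <<'E'
from h import *
d=np.load("top0.npz");P=d["P"];c=d["c"]
hsv=cv2.cvtColor(c,cv2.COLOR_RGB2HSV).astype(int);H,S,V=hsv[...,0],hsv[...,1],hsv[...,2]
def blobs(mask,nm,mn=6):
    n,l,st,ce=cv2.connectedComponentsWithStats(mask.astype(np.uint8))
    for i in range(1,n):
        if st[i,4]>=mn:
            p=P[l==i]; print(nm,ce[i].round(),st[i,4],np.nanmedian(p,0).round(3),"min",np.nanmin(p,0).round(3),"max",np.nanmax(p,0).round(3))
W=np.zeros(H.shape,bool);W[90:300,150:450]=1
blobs(W&((H<5)|(H>174))&(S>150)&(V>90),"red")
blobs(W&(H>24)&(H<35)&(S>140)&(V>90),"yel")
blobs(W&(H>8)&(H<22)&(S>140)&(V>90),"or")
blobs(W&(H>40)&(H<75)&(S>120)&(V>60),"green")
blobs(W&(H>105)&(H<125)&(S>150)&(V>50),"blue")
p=P[190:270,155:240].reshape(-1,3);cc=c[190:270,155:240].reshape(-1,3)
m=(cc.max(1)<60)&(p[:,2]<.02)&(p[:,2]>-.01); print("mat",cv2.minAreaRect((p[m][:,:2]*1000).astype(np.float32)))
m=(p[:,2]>.02)&(p[:,2]<.04); print("rim",m.sum(),cv2.minAreaRect((p[m][:,:2]*1000).astype(np.float32)),np.nanmedian(p[m],0))
m=(cc.min(1)>110)&(p[:,2]<.02);print("floor",cv2.minAreaRect((p[m][:,:2]*1000).astype(np.float32)),np.nanmedian(p[m],0))
m=(p[:,2]>.1);print("bail",m.sum(),p[m].round(3)[::4].tolist())
for u in range(232,372,5):
    col=P[150:195,u]; i=np.nanargmax(np.where(col[:,2]<.4,col[:,2],-1)); print(u,i+150,col[i].round(3),end=";")
E
python3 m.py; python3 - <<'E'
import cv2
a=cv2.imread('pics/top0.png')
cv2.imwrite('pics/c1.png',cv2.resize(a[140:270,150:410],None,fx=3,fy=3,interpolation=cv2.INTER_CUBIC))
E
```

```text
red [241. 117.] 49 [0.828 0.219 0.14 ] min [0.812 0.21  0.134] max [0.844 0.236 0.174]
red [365. 183.] 24 [ 0.611 -0.173  0.24 ] min [ 0.606 -0.184  0.237] max [ 0.614 -0.163  0.245]
red [317. 228.] 224 [ 0.484 -0.035  0.076] min [ 0.458 -0.065  0.049] max [ 0.515 -0.009  0.122]
red [377. 244.] 255 [ 0.438 -0.236  0.06 ] min [ 0.411 -0.27  -0.002] max [ 0.47  -0.208  0.07 ]
yel [314. 177.] 18 [ 0.622 -0.021  0.261] min [ 0.609 -0.024  0.254] max [ 0.635 -0.015  0.265]
yel [394. 214.] 251 [ 0.538 -0.29   0.061] min [ 0.508 -0.329 -0.   ] max [ 0.566 -0.259  0.07 ]
or [288. 161.] 6 [0.665 0.055 0.255] min [0.664 0.053 0.251] max [0.669 0.059 0.261]
or [292. 162.] 7 [0.664 0.045 0.255] min [0.661 0.042 0.251] max [0.668 0.048 0.258]
or [286. 173.] 20 [0.629 0.059 0.256] min [0.621 0.055 0.25 ] max [0.637 0.064 0.26 ]
or [314. 174.] 17 [ 0.63  -0.018  0.259] min [ 0.611 -0.027  0.255] max [ 0.639 -0.015  0.264]
or [291. 174.] 22 [0.628 0.046 0.258] min [0.618 0.041 0.25 ] max [0.635 0.052 0.267]
or [305. 176.] 6 [0.624 0.005 0.26 ] min [0.617 0.005 0.257] max [0.632 0.006 0.263]
blue [27
[... 3030 characters left out ...]
64  0.161 0.253];257 172 [0.631 0.145 0.258];262 170 [0.638 0.132 0.251];267 173 [0.63  0.117 0.252];272 171 [0.636 0.102 0.254];277 175 [0.624 0.087 0.254];282 172 [0.634 0.073 0.254];287 152 [0.692 0.06  0.262];292 155 [0.683 0.045 0.265];297 174 [0.629 0.029 0.251];302 177 [0.621 0.014 0.251];307 172 [ 0.634 -0.     0.264];312 169 [ 0.633 -0.015  0.318];317 176 [ 0.625 -0.03   0.251];322 178 [ 0.62  -0.044  0.251];327 179 [ 0.617 -0.059  0.255];332 180 [ 0.615 -0.074  0.254];337 178 [ 0.621 -0.088  0.252];342 181 [ 0.613 -0.103  0.249];347 181 [ 0.614 -0.118  0.249];352 180 [ 0.617 -0.132  0.251];357 180 [ 0.618 -0.147  0.249];362 159 [ 0.673 -0.157  0.283];367 164 [ 0.659 -0.172  0.283];
```

View pics/c1.png

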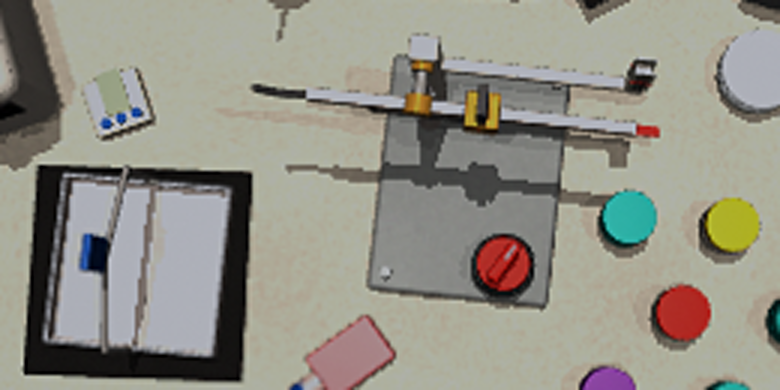

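The crop shows the bail at about (115,260), nearly parallel to world x, and the poise tab at (482,103). The knob bar is at (503,262), turned diagonally. I'll hover over the red pot and look from the wrist.

>>> drive_tool(
  plan=[
    [0,0.15,0.15,0.03,1.04],
    [0,0.19,0.19,0.03,1.04],
    [0,0.19,0.19,0.03,1.04],
    [0,0.19,0.19,0.03,1.04],
    [0,0.19,0.19,0.03,1.04],
    [0,0.19,0.19,0.03,1.04],
    [0,0.19,0.19,0.03,1.04],
    [0,0.19,0.19,0.03,1.04],
  ],
)

```text
clock: 1.1
ee_pos: [0.4121, -0.258, 0.4344]
orientation: [-2.299, -2.14, 0.0]
ft_force: [0.8, -0.8, -0.8]
finger_gap: 0.0857
gripper_force: 0.0
```

```bash
cat > w.py <<'E'
from h import *
import sys
nm,name=sys.argv[1],sys.argv[2]
s=snap(name);save(s,f"pics/{nm}.png");np.savez(f"{nm}.npz",P=cloud(s),c=s["color"])
st=manip.read_state();Rm=R.from_rotvec(st["orientation"]).as_matrix()
print("clock",st["clock"],"ee",st["ee_pos"].round(4),"yaw_close",np.arctan2(Rm[1,1],Rm[0,1]).round(4),"q",st["q"].round(2),"F",st["ft_force"].round(2),"gap",st["finger_gap"].round(4),st["gripper_force"])
if name=="wrist":print(s["T"].round(3).tolist(), s["tool_from_camera"])
E
cat > pots.py <<'E'
from h import *
import sys
d=np.load(sys.argv[1]);P=d["P"];c=d["c"]
hsv=cv2.cvtColor(c,cv2.COLOR_RGB2HSV).astype(int);H,S,V=hsv[...,0],hsv[...,1],hsv[...,2]
for nm,m in dict(red=(H<5)|(H>174),orange=(H>8)&(H<20),yellow=(H>23)&(H<35),green=(H>40)&(H<75),turq=(H>78)&(H<98),purple=(H>130)&(H<160)).items():
    m=m&(S>110)&(V>50)&(P[...,2]>.05)&(P[...,2]<.078)
    n,l,st,ce=cv2.connectedComponentsWithStats(m.astype(np.uint8))
    for i in range(1,n):
        if st[i,4]>60:
            p=P[(l==i)];t=np.median(p[:,2]);p=p[abs(p[:,2]-t)<.006]
            (x,y),r=cv2.minEnclosingCircle((p[:,:2]*1000).astype(np.float32))
            print(nm,ce[i].round(),st[i,4],"circ",round(x),round(y),round(r,1),"mean",p.mean(0).round(4))
E
python3 w.py w1 wrist; python3 pots.py w1.npz; python3 w.py t1 top; python3 pots.py t1.npz
```

```text
red [339. 151.] 1824 circ 439 -237 29.2 mean [ 0.4396 -0.2365  0.0602]
orange [504. 285.] 235 circ 664 -448 24.3 mean [ 0.6579 -0.4391  0.0589]
yellow [420. 188.] 1662 circ 538 -290 29.4 mean [ 0.5378 -0.2892  0.0601]
turq [428.  91.] 2131 circ 543 -176 29.0 mean [ 0.5431 -0.1752  0.0601]
turq [270. 212.] 295 circ 341 -305 24.1 mean [ 0.3461 -0.3081  0.0602]
turq [341. 250.] 1267 circ 435 -369 28.6 mean [ 0.4346 -0.3684  0.0602]
red [317. 227.] 157 circ 486 -36 28.4 mean [ 0.4849 -0.0359  0.0743]
red [377. 244.] 254 circ 438 -237 29.7 mean [ 0.4386 -0.2361  0.0599]
yellow [394. 214.] 249 circ 537 -289 29.8 mean [ 0.537  -0.2897  0.06  ]
turq [359. 212.] 249 circ 542 -175 29.6 mean [ 0.5425 -0.1747  0.0601]
purple [352. 271.] 254 circ 347 -156 29.3 mean [ 0.3467 -0.1559  0.0601]Traceback (most recent call last):
  File "w.py", line 6, in <module>
    print("clock",st["clock"],"ee",st["ee_pos"].round(4),"yaw_close",np.arctan2(Rm[1,1],Rm[0,1]).round(4),"q",st["q"].round(2),"F",st["ft_force"].round(2),"gap",st["finger_gap"].round(4),st["gripper_force"])
                                                                                                                                                                 ^^^^^^^^^^^^^^^^^^^^^^
AttributeError: 'float' object has no attribute 'round'
Traceback (most recent call last):
  File "w.py", line 6, in <module>
    print("clock",st["clock"],"ee",st["ee_pos"].round(4),"yaw_close",np.arctan2(Rm[1,1],Rm[0,1]).round(4),"q",st["q"].round(2),"F",st["ft_force"].round(2),"gap",st["finger_gap"].round(4),st["gripper_force"])
                                                                                                                                                                 ^^^^^^^^^^^^^^^^^^^^^^
AttributeError: 'float' object has no attribute 'round'
```

View pics/w1.png

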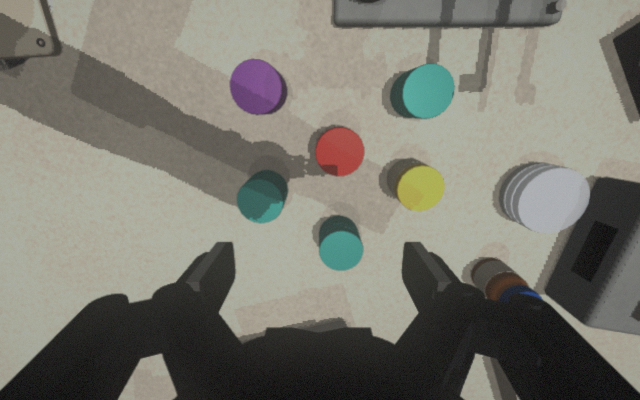

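The wrist view shows only red (339,151) and yellow (420,188) of the wanted colours; the rest are turquoise or purple. Next I grasp red.

>>> drive_tool(
  plan=[
    [0,0.027,0.021,-0.06,0],
    [0,0.027,0.021,-0.12,0],
    [0,0.027,0.021,-0.18,0],
    [0,0.027,0.021,-0.232,0],
    [0,0.027,0.021,-0.232,0],
    [1,0.027,0.021,-0.232,0],
    [1,0.027,0.021,-0.232,0],
    [1,0.027,0.021,-0.232,0],
    [1,0.027,0.021,-0.232,0],
    [1,0.027,0.021,-0.232,0],
  ],
)

```text
clock: 2.45
ee_pos: [0.4408, -0.2378, 0.2059]
orientation: [2.293, 2.138, 0.003]
ft_force: [-0.2, -1.5, 8.0]
finger_gap: 0.0584
gripper_force: 65.1
```

```bash
sed -i 's/st\["finger_gap"\].round(4)/round(float(st["finger_gap"]),4)/' w.py; cat > bk.py <<'E'
from h import *
import sys
d=np.load(sys.argv[1]);P=d["P"];c=d["c"].astype(int)
m0=(P[...,0]>.3)&(P[...,0]<.65)&(P[...,1]>.2)&(P[...,1]<.55)
p=P[m0&(P[...,2]>.118)&(P[...,2]<.172)]
# bail line x vs y
f=np.polyfit(p[:,0],p[:,1],1);r=p[:,1]-np.polyval(f,p[:,0]);k=abs(r)<.01;f=np.polyfit(p[k,0],p[k,1],1)
print("bail angle",f[0].round(4),"n",k.sum(),"x range",p[:,0].min().round(4),p[:,0].max().round(4),"y at x=.475",np.polyval(f,.475).round(4))
b=m0&(c[...,2]>c[...,0]+40)&(P[...,2]>.17)&(P[...,2]<.26);q=P[b];print("tab",np.median(q,0).round(4),(q.min(0)+q.max(0))/2,"z",q[:,2].max());t=q[q[:,2]>q[:,2].max()-.008];print("tabtop",t.mean(0).round(4),cv2.minAreaRect((t[:,:2]*1000).astype(np.float32)))
q=P[m0&(P[...,2]>.023)&(P[...,2]<.042)];print("rim",cv2.minAreaRect((q[:,:2]*1000).astype(np.float32)))
E
python3 bk.py t1.npz
```

```text
bail angle 0.7489 n 76 x range 0.3804 0.6497 y at x=.475 0.3912
tab [0.4769 0.3717 0.2341] [0.47550361 0.37271197 0.23244934] z 0.24274249286655114
tabtop [0.4716 0.3724 0.2367] ((470.89013671875, 372.3963623046875), (23.43390655517578, 6.583716869354248), 2.574204444885254)
rim ((514.3463134765625, 411.7913818359375), (273.6944885253906, 270.6721496582031), 88.04508209228516)
```

>>> drive_tool(
  plan=[
    [1,0,0,0.06,0],
    [1,0,0,0.12,0],
    [1,-0.01,0.03,0.18,0],
    [1,-0.02,0.09,0.2,0],
    [1,-0.02,0.15,0.2,0.02],
    [1,-0.02,0.21,0.2,0.02],
    [1,-0.02,0.27,0.2,0.02],
    [1,-0.02,0.33,0.2,0.02],
    [1,-0.02,0.38,0.2,0.02],
    [1,-0.02,0.4,0.2,0.02],
  ],
)

```text
clock: 3.7
ee_pos: [0.4188, 0.1656, 0.404]
orientation: [2.272, 2.169, 0.004]
ft_force: [-0.2, -1.0, -2.1]
finger_gap: 0.0581
gripper_force: 65.2
```

>>> drive_tool(
  plan=[
    [1,0,0.0,0,0],
    [1,0,0,0,0],
  ],
)

```text
clock: 3.95
ee_pos: [0.4191, 0.1626, 0.4033]
orientation: [2.276, 2.164, 0.001]
ft_force: [-0.3, -0.6, -0.3]
finger_gap: 0.0582
gripper_force: 65.2
```

```bash
python3 w.py w2 wrist; python3 bk.py w2.npz
```

```text
clock 4.0 ee [0.4192 0.1623 0.4032] yaw_close -0.0512 q [ 0.37  0.14 -0.12  1.31 -0.    1.99] F [ 0.42  0.63 -1.91] gap 0.0583 65.20434066653252
[[0.999, -0.049, -0.014, 0.423], [-0.051, -0.958, -0.281, 0.233], [0.0, 0.282, -0.96, 0.373], [0.0, 0.0, 0.0, 1.0]] [[-8.06564894e-04 -9.59510314e-01 -2.81672339e-01  7.03458698e-02]
 [ 9.99999517e-01 -6.15816607e-04 -7.65719912e-04  7.00674276e-04]
 [ 5.61257649e-04 -2.81672820e-01  9.59510348e-01  3.06263209e-02]
 [ 0.00000000e+00  0.00000000e+00  0.00000000e+00  1.00000000e+00]]Traceback (most recent call last):
  File "bk.py", line 7, in <module>
    f=np.polyfit(p[:,0],p[:,1],1);r=p[:,1]-np.polyval(f,p[:,0]);k=abs(r)<.01;f=np.polyfit(p[k,0],p[k,1],1)
    raise TypeError("expected non-empty vector for x")
TypeError: expected non-empty vector for x
```

View pics/w2.png

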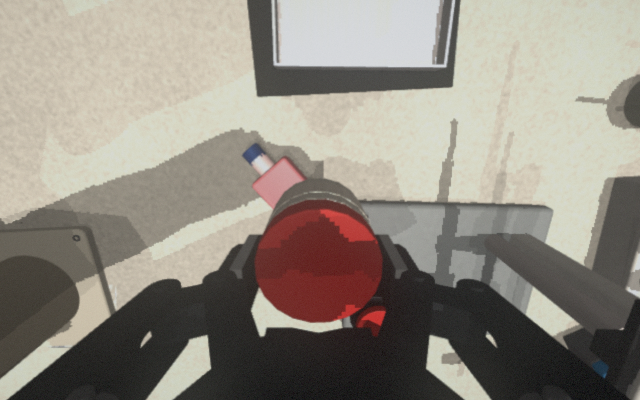

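The wrist view shows the bucket's near wall as a line from (275,67) to (445,67), parallel to the gripper. The red pot is held.

```bash
python3 - <<'E'
from h import *
for f in("w2.npz","t1.npz"):
    P=np.load(f)["P"]
    m=(P[...,2]>.024)&(P[...,2]<.038)&(P[...,1]>.26)&(P[...,1]<.3)&(P[...,0]>.36)&(P[...,0]<.6)
    p=P[m];print(f,len(p),p[:,0].min(),p[:,0].max(),np.median(p[:,1]),np.polyfit(p[:,0],p[:,1],1),p[:,2].mean())
P=np.load("t1.npz")["P"];p=P[190:270,155:240].reshape(-1,3);m=(p[:,2]>.023)&(p[:,2]<.037);q=p[m]
print(cv2.minAreaRect((q[:,:2]*1000).astype(np.float32)))
# bail by line fit, top view (crop)
m=(p[:,2]>.118)&(p[:,2]<.17)&(p[:,1]>.35)&(p[:,1]<.39);q=p[m];print(np.polyfit(q[:,0],q[:,1],1),q[:,0].min(),q[:,0].max(),len(q))
E
```

```text
w2.npz 908 0.37686281605842664 0.568290236174646 0.28006269399668104 [-0.02642546  0.29389542] 0.030979957373764435
t1.npz 84 0.3763479754537255 0.5650792931527338 0.2800470527783917 [-0.02585134  0.29301405] 0.031050568211698253
((475.78619384765625, 372.9898986816406), (193.5058135986328, 196.24398803710938), 88.04508209228516)
[-0.06027406  0.40055953] 0.3804156917317278 0.5737066805105142 124
```

>>> drive_tool(
  plan=[
    [1,0.004,0.06,0,0.01],
    [1,0.004,0.12,0,0.01],
    [1,0.004,0.155,-0.02,0.01],
    [1,0.004,0.155,-0.07,0.01],
    [1,0.004,0.155,-0.12,0.01],
    [1,0.004,0.155,-0.16,0.01],
    [1,0.004,0.155,-0.185,0.01],
    [1,0.004,0.155,-0.191,0.01],
    [1,0.004,0.155,-0.191,0.01],
    [1,0.004,0.155,-0.191,0.01],
  ],
)

```text
clock: 5.25
ee_pos: [0.4235, 0.3167, 0.2127]
orientation: [-2.267, -2.174, 0.002]
ft_force: [-2.4, -2.7, 4.9]
finger_gap: 0.0584
gripper_force: 68.4
```

>>> drive_tool(
  plan=[
    [0,0,0,0,0],
    [0,0,0,0,0],
    [0,0,0,0,0],
    [0,0,0,0.02,0],
    [0,0,0,0.06,0],
    [0,0,-0.03,0.12,0],
    [0,-0.01,-0.08,0.18,0],
    [0,-0.01,-0.14,0.2,0],
    [0,-0.01,-0.14,0.2,0],
    [0,-0.01,-0.14,0.2,0],
  ],
)

```text
clock: 6.5
ee_pos: [0.4135, 0.1775, 0.4121]
orientation: [2.268, 2.174, 0.003]
ft_force: [0.1, 0.5, -1.0]
finger_gap: 0.0852
gripper_force: 0.0
```

```bash
python3 w.py t2 top; python3 pots.py t2.npz
```

```text
clock 6.55 ee [0.4135 0.1783 0.4112] yaw_close -0.0408 q [ 0.41  0.14 -0.1   1.33  0.    2.02] F [ 0.49 -0.87  0.03] gap 0.0852 0.0
red [318. 227.] 160 circ 485 -36 28.5 mean [ 0.4852 -0.0364  0.0742]
yellow [394. 214.] 250 circ 537 -289 29.9 mean [ 0.5366 -0.2892  0.06  ]
turq [359. 212.] 248 circ 542 -175 29.8 mean [ 0.542  -0.1745  0.0604]
turq [417. 246.] 247 circ 433 -369 29.6 mean [ 0.4337 -0.3682  0.0599]
turq [394. 276.] 252 circ 333 -291 29.9 mean [ 0.3341 -0.2906  0.0598]
purple [352. 271.] 253 circ 346 -155 29.4 mean [ 0.3465 -0.1555  0.0602]
```

>>> drive_tool(
  plan=[
    [0,0,-0.06,0,0],
    [0,0,-0.12,0,0],
    [0,0,-0.18,0,0],
    [0,0,-0.24,0,0],
    [0,0,-0.3,0,0],
    [0,0,-0.36,0,0],
    [0,0.03,-0.41,0,0],
    [0,0.07,-0.45,0,0],
    [0,0.11,-0.468,0,0],
    [0,0.124,-0.468,0,0],
  ],
)

```text
clock: 7.8
ee_pos: [0.5404, -0.2902, 0.4076]
orientation: [-2.262, -2.175, 0.001]
ft_force: [-1.2, -0.4, -0.4]
finger_gap: 0.0854
gripper_force: 0.0
```

>>> drive_tool(
  plan=[
    [0,0,0,-0.03,0],
    [0,0,0,-0.09,0],
    [0,0,0,-0.15,0],
    [0,0,0,-0.2,0],
    [0,0,0,-0.209,0],
    [0,0,0,-0.209,0],
    [0,0,0,-0.209,0],
  ],
)

```text
clock: 8.68
ee_pos: [0.5388, -0.2902, 0.2051]
orientation: [2.262, 2.174, 0.002]
ft_force: [-0.6, 0.9, 0.4]
finger_gap: 0.0853
gripper_force: 0.0
```

```bash
python3 w.py t3 top; python3 pots.py t3.npz; python3 bk.py t3.npz
```

```text
clock 8.725 ee [ 0.5387 -0.2903  0.2053] yaw_close -0.0397 q [-0.49  0.6   0.02  0.98  0.    1.12] F [0.03 0.42 0.65] gap 0.0854 0.0
red [318. 227.] 156 circ 485 -37 28.6 mean [ 0.4842 -0.0367  0.0742]
red [209. 244.] 262 circ 422 317 30.2 mean [0.4217 0.3166 0.0684]
turq [359. 212.] 248 circ 542 -174 29.7 mean [ 0.5414 -0.1742  0.0595]
purple [352. 271.] 243 circ 347 -156 29.1 mean [ 0.3468 -0.1553  0.0604]
bail angle 0.7489 n 76 x range 0.3804 0.65 y at x=.475 0.3902
tab [0.4767 0.3726 0.2347] [0.47536669 0.3727961  0.23314312] z 0.23867924000660912
tabtop [0.4758 0.3723 0.2347] ((475.4453430175781, 372.6288757324219), (9.281254768371582, 32.857208251953125), 86.82332611083984)
rim ((514.6919555664062, 413.9252624511719), (277.2406005859375, 271.3974609375), 88.03135681152344)
```

>>> drive_tool(
  plan=[
    [1,0,0,0,0],
    [1,0,0,0,0],
    [1,0,0,0,0],
    [1,0,0,0,0],
    [1,0,0,0.06,0],
    [1,0,0,0.12,0],
    [1,-0.02,0,0.18,0],
    [1,-0.07,0.02,0.22,0],
    [1,-0.1,0.06,0.235,0],
    [1,-0.11,0.1,0.235,0],
  ],
)

```text
clock: 9.98
ee_pos: [0.4254, -0.1892, 0.44]
orientation: [2.265, 2.171, 0.003]
ft_force: [0.8, 0.0, -2.4]
finger_gap: 0.0584
gripper_force: 65.2
```

>>> drive_tool(
  plan=[
    [1,0,0.06,0,0],
    [1,0,0.12,0,0],
    [1,0,0.18,0,0],
    [1,0,0.24,0,0],
    [1,0,0.3,0,0],
    [1,0,0.36,0,0],
    [1,0.01,0.41,0,0],
    [1,0.05,0.46,0,0],
    [1,0.08,0.48,0,0],
    [1,0.08,0.48,0,0],
  ],
)

```text
clock: 11.22
ee_pos: [0.5086, 0.2917, 0.4358]
orientation: [-2.264, -2.178, 0.003]
ft_force: [-0.6, -0.3, -1.4]
finger_gap: 0.0583
gripper_force: 65.3
```

>>> drive_tool(
  plan=[
    [1,0.02,0.03,0,0],
    [1,0.02,0.08,0,0],
    [1,0.02,0.12,0,0],
    [1,0.02,0.137,0,0],
    [1,0.02,0.137,0,0],
    [1,0.02,0.137,0,0],
    [1,0.02,0.137,0,0],
  ],
)

```text
clock: 12.1
ee_pos: [0.5275, 0.4258, 0.4383]
orientation: [2.267, 2.175, 0.0]
ft_force: [-0.2, -0.9, -1.5]
finger_gap: 0.0581
gripper_force: 65.3
```

>>> drive_tool(
  plan=[
    [1,0,0.001,-0.06,0],
    [1,0,0.001,-0.12,0],
    [1,0,0.001,-0.17,0],
    [1,0,0.001,-0.21,0],
    [1,0,0.001,-0.226,0],
    [1,0,0.001,-0.226,0],
    [1,0,0.001,-0.226,0],
  ],
)

```text
clock: 12.98
ee_pos: [0.528, 0.428, 0.2132]
orientation: [2.266, 2.176, 0.004]
ft_force: [0.2, -0.3, -1.9]
finger_gap: 0.0586
gripper_force: 66.1
```

>>> drive_tool(
  plan=[
    [0,0,0,0,0],
    [0,0,0,0,0],
    [0,0,0,0,0],
    [0,0,0,0.03,0],
    [0,0,0,0.09,0],
    [0,0,0,0.15,0],
    [0,0,0,0.21,0],
    [0,-0.02,-0.06,0.23,0.18],
    [0,-0.06,-0.12,0.23,0.36],
    [0,-0.09,-0.18,0.23,0.54],
  ],
)

```text
clock: 14.22
ee_pos: [0.4445, 0.2624, 0.4421]
orientation: [1.593, 2.706, 0.002]
ft_force: [1.5, 0.1, 0.4]
finger_gap: 0.0849
gripper_force: 0.0
```

>>> drive_tool(
  plan=[
    [0,0,-0.03,0,0.18],
    [0,0,-0.03,0,0.36],
    [0,0,-0.03,0,0.54],
    [0,0,-0.03,0,0.72],
    [0,0,-0.03,0,0.9],
    [0,0,-0.03,0,1.0],
    [0,0,-0.03,0,1.0],
  ],
)

```text
clock: 15.1
ee_pos: [0.4454, 0.2338, 0.4418]
orientation: [0.113, 3.139, 0.0]
ft_force: [-0.9, 0.6, -0.5]
finger_gap: 0.0854
gripper_force: 0.0
```

```bash
python3 w.py w4 wrist; python3 pots.py w4.npz; python3 w.py t4 top; python3 pots.py t4.npz; python3 bk.py t4.npz
```

```text
clock 15.15 ee [0.4455 0.2338 0.4418] yaw_close 1.4983 q [0.48 0.23 0.09 1.43 0.   0.56] F [ 0.13 -0.12  1.01] gap 0.0853 0.0
[[0.073, 0.957, 0.281, 0.375], [0.997, -0.07, -0.02, 0.238], [0.001, 0.282, -0.959, 0.411], [0.0, 0.0, 0.0, 1.0]] [[-8.06530917e-04 -9.59494729e-01 -2.81725423e-01  7.10346135e-02]
 [ 9.99999484e-01 -9.47776956e-04  3.65094820e-04 -1.40432135e-03]
 [-6.17319420e-04 -2.81724984e-01  9.59494999e-01  3.06256341e-02]
 [ 0.00000000e+00  0.00000000e+00  0.00000000e+00  1.00000000e+00]]
red [387. 147.] 1884 circ 424 318 29.5 mean [0.4231 0.317  0.0683]
red [115. 217.] 970 circ 486 -36 29.0 mean [ 0.485  -0.027   0.0746]
yellow [458. 220.] 355 circ 525 412 23.5 mean [0.5236 0.4078 0.0681]
yellow [469. 237.] 88 circ 545 426 12.9 mean [0.5482 0.4244 0.0683]
turq [ 26. 260.] 1325 circ 543 -175 29.9 mean [ 0.5419 -0.174   0.0598]
purple [  3. 117.] 219 circ 355 -138 21.9 mean [ 0.3565 -0.1333  0.0594]
clock 15.2 ee [0.4455 0.2338 0.4417] yaw_close 1.4985 q [ 0.48  0.23  0.09  1.43 -0.    0.56] F [-0.39 -0.86 -0.51] gap 0.0851 0.0
red [318. 227.] 158 circ 485 -37 28.6 mean
[... 215 characters left out ...]
 0.3333 -0.2916  0.0598]
purple [352. 271.] 254 circ 347 -156 29.3 mean [ 0.3466 -0.1555  0.06  ]
bail angle -0.1008 n 90 x range 0.5705 0.6497 y at x=.475 0.5318
  return _methods._mean(a, axis=axis, dtype=dtype,
  ret = um.true_divide(
Traceback (most recent call last):
  File "bk.py", line 9, in <module>
    b=m0&(c[...,2]>c[...,0]+40)&(P[...,2]>.17)&(P[...,2]<.26);q=P[b];print("tab",np.median(q,0).round(4),(q.min(0)+q.max(0))/2,"z",q[:,2].max());t=q[q[:,2]>q[:,2].max()-.008];print("tabtop",t.mean(0).round(4),cv2.minAreaRect((t[:,:2]*1000).astype(np.float32)))
                                                                                                          ~~~~~^^^
ValueError: zero-size array to reduction operation minimum which has no identity
```

View pics/w4.png

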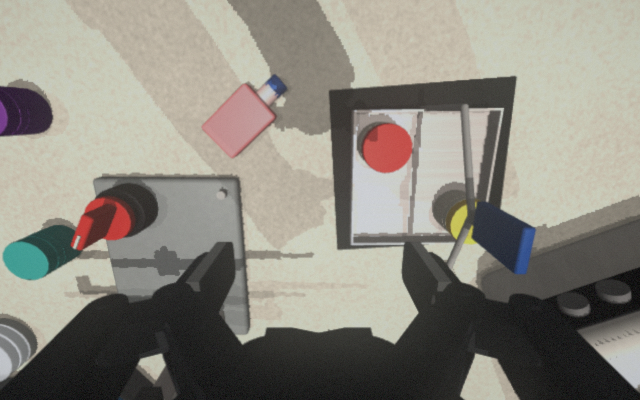

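The wrist view shows red at (387,147) and yellow at (458,220) standing in the bucket. The blue tab is at (505,235) and the bail runs from (465,105) to (455,265). Next I measure the hook and the tab.

```bash
python3 - <<'E'
from h import *
for f in("top0","side0","t3","w4"):
    d=np.load(f+".npz");P=d["P"];c=d["c"].astype(int)
    m=(abs(P[...,0]-.63)<.05)&(P[...,1]>.09)&(P[...,1]<.27)&(P[...,2]>.18)&(P[...,2]<.32)
    p=P[m]; print(f,len(p))
    for a in np.arange(.09,.25,.008):
        q=p[(p[:,1]>=a)&(p[:,1]<a+.008)]
        if len(q):print("  y%.3f"%a,len(q),"x",q[:,0].mean().round(4),"z",q[:,2].min().round(3),np.median(q[:,2]).round(3),q[:,2].max().round(3))
    b=(abs(P[...,0]-.475)<.05)&(abs(P[...,1]-.37)<.03)&(c[...,2]>c[...,0]+40)&(P[...,2]>.17)&(P[...,2]<.26);q=P[b]
    if len(q):print(" tab",len(q),((q.min(0)+q.max(0))/2).round(4),q.max(0)-q.min(0),np.polyfit(q[:,0],q[:,1],1),np.polyval(np.polyfit(q[:,0],q[:,1],1),.475))
    # beam line
    m=(abs(P[...,0]-.63)<.03)&(P[...,1]>-.15)&(P[...,1]<.15)&(P[...,2]>.235)&(P[...,2]<.258)&((P[...,1]<-.045)|(P[...,1]>.08));q=P[m]
    if len(q)>20:
        g=np.polyfit(q[:,1],q[:,0],1);k=abs(np.polyval(g,q[:,1])-q[:,0])<.008;q=q[k];print(" beam",len(q),np.polyfit(q[:,1],q[:,0],1),"z",np.percentile(q[:,2],[5,50,95]))
    m=(abs(P[...,0]-.625)<.03)&(P[...,1]>-.045)&(P[...,1]<.03)&(P[...,2]>.275)&(P[...,2]<.34);q=P[m]
    if len(q):print(" poise tab",len(q),((q.min(0)+q.max(0))/2).round(4),q.max(0)-q.min(0),q.mean(0),q[:,2].max())
E
python3 - <<'E'
import cv2
a=cv2.imread('pics/side0.png')[130:290,200:360]
cv2.imwrite('pics/c2.png',cv2.resize(a,None,fx=3.5,fy=3.5,interpolation=cv2.INTER_CUBIC))
E
```

```text
top0 181
  y0.090 18 x 0.628 z 0.211 0.247 0.255
  y0.098 18 x 0.6297 z 0.211 0.249 0.254
  y0.106 13 x 0.6304 z 0.237 0.25 0.254
  y0.114 12 x 0.6306 z 0.234 0.249 0.254
  y0.122 15 x 0.6329 z 0.246 0.249 0.254
  y0.130 14 x 0.6331 z 0.241 0.25 0.253
  y0.138 13 x 0.6317 z 0.236 0.251 0.258
  y0.146 13 x 0.6347 z 0.236 0.25 0.253
  y0.154 15 x 0.6348 z 0.243 0.251 0.256
  y0.162 6 x 0.6363 z 0.236 0.24 0.244
  y0.170 9 x 0.6366 z 0.234 0.238 0.241
  y0.178 6 x 0.6364 z 0.234 0.236 0.241
  y0.186 7 x 0.6373 z 0.234 0.235 0.239
  y0.194 7 x 0.6387 z 0.234 0.239 0.24
  y0.202 8 x 0.6385 z 0.241 0.247 0.249
  y0.210 7 x 0.6392 z 0.243 0.249 0.253
 tab 42 [0.4756 0.3726 0.232 ] [0.03289315 0.0123614  0.01710265] [-0.06839641  0.40485564] 0.37236734864692633
 beam 275 [0.07577282 0.62244115] z [0.24124568 0.24945968 0.25371376]
 poise tab 46 [ 0.6225 -0.0107  0.3001] [0.02993034 0.0088238  0.03628375] [ 0.62105372 -0.0105326   0.31068729] 0.3182177553644432
side0 282
  y0.090 23 x 0.6267 z 0.206 0.239 0.254
  y0.098 43 x 0.6287 z 0.211 0.233 0.255
  y0.106 19 x 0.6292 z 0.234 0.25 0.256
 
[... 1221 characters left out ...]
x 0.6362 z 0.235 0.243 0.245
  y0.170 9 x 0.6359 z 0.236 0.241 0.246
  y0.178 6 x 0.6365 z 0.235 0.237 0.238
  y0.186 7 x 0.6373 z 0.232 0.236 0.239
  y0.194 9 x 0.6386 z 0.231 0.24 0.243
  y0.202 8 x 0.6387 z 0.242 0.244 0.252
  y0.210 7 x 0.6393 z 0.247 0.248 0.252
 tab 41 [0.4754 0.3728 0.2331] [0.03255123 0.01045401 0.01107225] [-0.05995973  0.40081135] 0.3723304745409246
 beam 282 [0.07600114 0.6222091 ] z [0.23966771 0.24876458 0.25465446]
 poise tab 46 [ 0.6223 -0.0107  0.2995] [0.02987901 0.00877448 0.04052438] [ 0.62110385 -0.01053026  0.31039984] 0.31971979126530115
w4 0
 tab 573 [0.4769 0.3719 0.2346] [0.03556757 0.01046346 0.004106  ] [-0.05809422  0.39891976] 0.37132500638944993
```

View pics/c2.png

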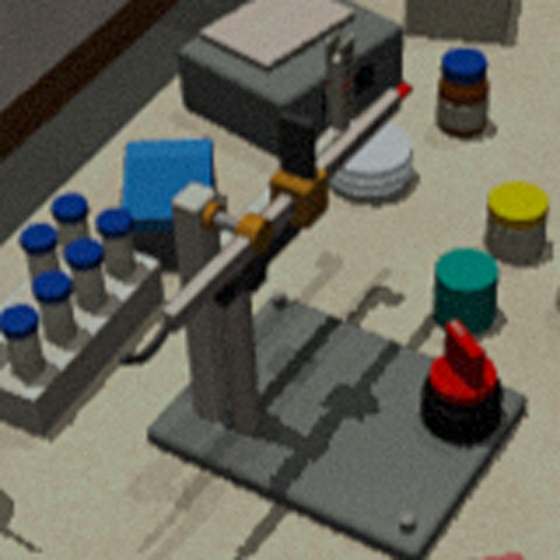

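The side crop shows the hook prong at about (130,358), turned up at its tip. Combining the clouds puts the hook at (.637,.187,.237) with the beam yaw at -0.076. The tab is at (.4757,.3725) with yaw about -0.06.

>>> drive_tool(
  plan=[
    [0,0.015,0.06,0,0.01],
    [0,0.03,0.12,0,0.01],
    [0,0.03,0.139,0,0.01],
    [0,0.03,0.139,-0.02,0.01],
    [0,0.03,0.139,-0.06,0.01],
    [0,0.03,0.139,-0.077,0.01],
    [0,0.03,0.139,-0.077,0.01],
    [0,0.03,0.139,-0.077,0.01],
  ],
)

```text
clock: 16.2
ee_pos: [0.4758, 0.373, 0.3657]
orientation: [0.096, 3.139, 0.002]
ft_force: [-0.3, -0.4, 1.0]
finger_gap: 0.0851
gripper_force: 0.0
```

>>> drive_tool(
  plan=[
    [1,0,0,0,0],
    [1,0,0,0,0],
    [1,0,0,0,0],
    [1,0,0,0,0],
    [1,0,0,0,0],
    [1,0,0,0,0],
    [1,0,0,0.01,0],
    [1,0,0,0.02,0],
    [1,0,0,0.02,0],
    [1,0,0,0.02,0],
  ],
)

```text
clock: 17.45
ee_pos: [0.4755, 0.3727, 0.3844]
orientation: [-0.096, -3.14, 0.001]
ft_force: [-0.0, 0.0, -5.2]
finger_gap: 0.0082
gripper_force: 59.1
```

```bash
python3 w.py t5 top;python3 w.py s5 side; python3 pots.py t5.npz; python3 - <<'E'
from h import *
for f in ("t5","s5"):
    P=np.load(f+".npz")["P"]
    m=(P[...,1]>.24)&(P[...,1]<.3)&(P[...,0]>.36)&(P[...,0]<.6)&(P[...,2]>.03)&(P[...,2]<.07)
    q=P[m];print(f,len(q),np.percentile(q,[5,50,95],axis=0).round(3).tolist())
E
```

```text
clock 17.5 ee [0.4754 0.3726 0.3842] yaw_close 1.5099 q [ 0.66  0.46  0.27  1.38 -0.    0.73] F [-1.03  0.01 -5.12] gap 0.0083 59.06733155250549
clock 17.55 ee [0.4754 0.3727 0.3842] yaw_close 1.51 q [ 0.66  0.46  0.27  1.38 -0.    0.73] F [ 0.27 -0.36 -4.76] gap 0.0082 59.07013177871704
red [317. 227.] 155 circ 485 -37 28.7 mean [ 0.4854 -0.0359  0.0742]
turq [359. 212.] 248 circ 542 -174 29.7 mean [ 0.5418 -0.1746  0.0604]
turq [417. 246.] 248 circ 433 -368 29.5 mean [ 0.433  -0.3685  0.0597]
turq [393. 276.] 253 circ 333 -292 29.4 mean [ 0.3344 -0.2903  0.0597]
purple [352. 271.] 252 circ 346 -155 29.5 mean [ 0.3463 -0.1555  0.0601]
t5 229 [[0.38, 0.275, 0.03], [0.466, 0.282, 0.045], [0.561, 0.298, 0.061]]
s5 256 [[0.376, 0.276, 0.03], [0.473, 0.282, 0.042], [0.52, 0.297, 0.054]]
```

View pics/s5.png

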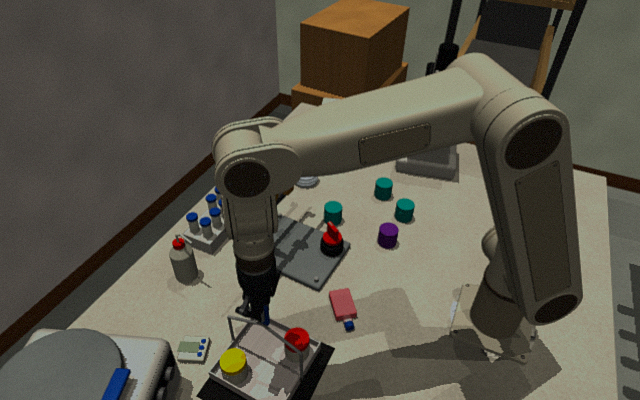

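The side view shows the bucket hanging level from the gripper at (265,365), with both pots standing in it.

>>> drive_tool(
  plan=[
    [1,0,0,0.03,0],
    [1,0,0,0.06,0],
    [1,0.02,-0.01,0.09,0],
    [1,0.05,-0.03,0.09,-0.005],
    [1,0.08,-0.05,0.09,-0.01],
    [1,0.11,-0.075,0.09,-0.016],
    [1,0.14,-0.1,0.09,-0.016],
    [1,0.16,-0.118,0.09,-0.016],
    [1,0.1615,-0.118,0.09,-0.016],
    [1,0.1615,-0.118,0.09,-0.016],
  ],
)

```text
clock: 18.8
ee_pos: [0.6371, 0.2549, 0.4739]
orientation: [-0.121, -3.138, 0.0]
ft_force: [0.5, 0.5, -4.2]
finger_gap: 0.0084
gripper_force: 59.1
```

```bash
python3 w.py t6 top;python3 w.py s6 side; python3 - <<'E'
import cv2
a=cv2.imread('pics/s6.png')[100:400,80:400]
cv2.imwrite('pics/c6.png',cv2.resize(a,None,fx=1.9,fy=1.9,interpolation=cv2.INTER_CUBIC))
E
```

```text
clock 18.85 ee [0.6367 0.2553 0.4742] yaw_close 1.4945 q [0.38 0.66 0.83 1.74 0.   0.46] F [-0.36  0.58 -5.4 ] gap 0.0083 59.090620279312134
clock 18.9 ee [0.6365 0.2555 0.4745] yaw_close 1.495 q [0.38 0.66 0.83 1.74 0.   0.46] F [-0.66 -0.58 -5.22] gap 0.0086 59.09112632274628
```

View pics/c6.png

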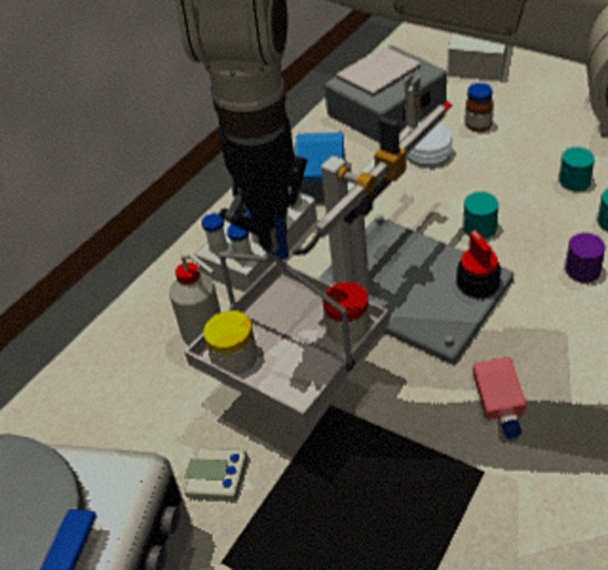

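The side crop shows the bucket level, with the tab at (280,235) just beyond the hook tip at (305,250).

>>> drive_tool(
  plan=[
    [1,0,-0.02,0,0],
    [1,0,-0.04,0,0],
    [1,0,-0.06,0,0],
    [1,0,-0.068,0,0],
    [1,0,-0.068,0,0],
    [1,0,-0.068,-0.01,0],
    [1,0,-0.068,-0.02,0],
    [1,0,-0.068,-0.026,0],
    [1,0,-0.068,-0.026,0],
    [1,0,-0.068,-0.026,0],
  ],
)

```text
clock: 20.15
ee_pos: [0.6371, 0.187, 0.4488]
orientation: [0.12, 3.139, 0.0]
ft_force: [0.6, -0.2, -4.9]
finger_gap: 0.0082
gripper_force: 59.1
```

>>> drive_tool(
  plan=[
    [1,0,0,-0.003,0],
    [1,0,0,-0.003,0],
    [1,0,0,-0.003,0],
  ],
)

```text
clock: 20.52
ee_pos: [0.637, 0.1868, 0.4458]
orientation: [0.121, 3.139, 0.0]
ft_force: [0.7, 0.6, -5.2]
finger_gap: 0.008
gripper_force: 59.1
```

>>> drive_tool(
  plan=[
    [1,0,0,-0.002,0],
    [1,0,0,-0.002,0],
    [1,0,0,-0.002,0],
  ],
)

```text
clock: 20.9
ee_pos: [0.637, 0.1868, 0.4436]
orientation: [-0.121, -3.139, 0.0]
ft_force: [-0.4, 0.3, -5.1]
finger_gap: 0.0082
gripper_force: 59.1
```

```bash
python3 w.py t7 top;python3 w.py s7 side; python3 - <<'E'
import cv2
a=cv2.imread('pics/s7.png')[120:360,160:400]
cv2.imwrite('pics/c7.png',cv2.resize(a,None,fx=2.5,fy=2.5,interpolation=cv2.INTER_CUBIC))
E
```

```text
clock 20.95 ee [0.637  0.1868 0.4437] yaw_close 1.494 q [0.29 0.59 0.63 1.61 0.   0.36] F [ 0.33  0.08 -5.44] gap 0.0082 59.11651074886322
clock 21.0 ee [0.637  0.1868 0.4437] yaw_close 1.494 q [0.29 0.59 0.63 1.61 0.   0.36] F [-0.94 -0.51 -5.  ] gap 0.0083 59.116156697273254
```

View pics/c7.png

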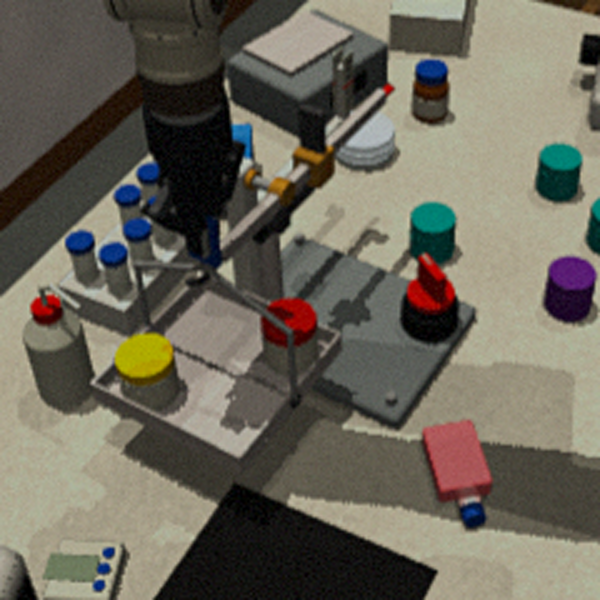

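The crop shows the bail apex over the prong at (200,272), not yet loaded. I'll lower on in small steps.

>>> drive_tool(
  plan=[
    [1,0,0,-0.002,0],
    [1,0,0,-0.002,0],
    [1,0,0,-0.002,0],
  ],
)

```text
clock: 21.38
ee_pos: [0.637, 0.1868, 0.4416]
orientation: [-0.121, -3.139, 0.0]
ft_force: [0.0, -0.2, -5.0]
finger_gap: 0.0082
gripper_force: 59.1
```

>>> drive_tool(
  plan=[
    [1,0,0,-0.0015,0],
    [1,0,0,-0.0015,0],
    [1,0,0,-0.0015,0],
  ],
)

```text
clock: 21.75
ee_pos: [0.637, 0.1868, 0.4406]
orientation: [0.121, 3.139, 0.0]
ft_force: [0.4, -0.5, -2.2]
finger_gap: 0.0082
gripper_force: 59.5
```

>>> drive_tool(
  plan=[
    [1,0,0,-0.0015,0],
    [1,0,0,-0.0015,0],
    [1,0,0,-0.0015,0],
  ],
)

```text
clock: 22.12
ee_pos: [0.6371, 0.1868, 0.4389]
orientation: [0.121, 3.139, -0.0]
ft_force: [0.1, -1.4, -2.1]
finger_gap: 0.0082
gripper_force: 59.6
```

>>> drive_tool(
  plan=[
    [1,0,0,-0.001,0],
    [1,0,0,-0.001,0],
    [1,0,0,-0.001,0],
  ],
)

```text
clock: 22.5
ee_pos: [0.637, 0.1867, 0.438]
orientation: [0.121, 3.139, 0.0]
ft_force: [1.2, -0.5, 0.3]
finger_gap: 0.008
gripper_force: 59.9
```

```bash
python3 w.py t8 top;python3 w.py s8 side; python3 - <<'E'
import cv2
a=cv2.imread('pics/s8.png')[160:340,160:340]
cv2.imwrite('pics/c8.png',cv2.resize(a,None,fx=3.2,fy=3.2,interpolation=cv2.INTER_CUBIC))
E
```

```text
clock 22.55 ee [0.637  0.1867 0.438 ] yaw_close 1.4939 q [ 0.29  0.59  0.61  1.59 -0.    0.36] F [ 0.12 -1.07 -0.16] gap 0.0085 59.911646246910095
clock 22.6 ee [0.637  0.1867 0.438 ] yaw_close 1.494 q [ 0.29  0.59  0.61  1.59 -0.    0.36] F [-0.41 -1.13  0.4 ] gap 0.0086 59.9322634935379
```

View pics/c8.png

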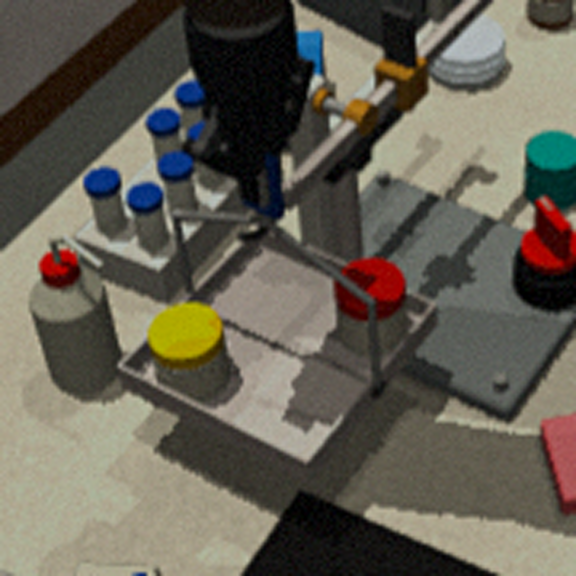

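The crop shows the bail apex on the prong behind the upturned tip (253,232), and the wrist load is zero. I let go now.

>>> drive_tool(
  plan=[
    [0.85,0,0,0,0],
    [0.7,0,0,0,0],
    [0.5,0,0,0.005,0],
    [0.3,0,0,0.02,0],
    [0.3,0,0,0.05,0],
    [0.3,0,0,0.09,0],
    [0.3,0,0,0.1,0],
    [0.3,0,0,0.1,0],
  ],
)

```text
clock: 23.6
ee_pos: [0.637, 0.1869, 0.5391]
orientation: [0.12, 3.136, 0.002]
ft_force: [-0.4, 0.7, -0.4]
finger_gap: 0.0598
gripper_force: 0.0
```

```bash
python3 w.py t9 top;python3 w.py s9 side; python3 - <<'E'
from h import *
a=cv2.imread('pics/s9.png')[100:340,160:400]
cv2.imwrite('pics/c9.png',cv2.resize(a,None,fx=2.4,fy=2.4,interpolation=cv2.INTER_CUBIC))
# knob
for f in("top0","t9","w4"):
    d=np.load(f+".npz");P=d["P"];c=d["c"].astype(int)
    m=(abs(P[...,0]-.485)<.04)&(abs(P[...,1]+.036)<.04)&(c[...,0]>1.8*c[...,1])
    b=P[m&(P[...,2]>.095)&(P[...,2]<.13)]
    if len(b)<5: continue
    (x,y),(w,h),an=cv2.minAreaRect((b[:,:2]*1000).astype(np.float32))
    cv=np.cov(b[:,:2].T);ev,V=np.linalg.eigh(cv);print(f,"knob bar",len(b),b.mean(0).round(4),((x,y),(w,h),an),"angle",np.arctan2(V[1,1],V[0,1]),"zmax",b[:,2].max())
    e=P[m&(P[...,2]>.06)&(P[...,2]<.085)];print(" disc",cv2.minEnclosingCircle((e[:,:2]*1000).astype(np.float32)))
E
```

```text
clock 23.65 ee [0.6371 0.1869 0.5378] yaw_close 1.4941 q [0.29 0.64 0.97 1.9  0.   0.36] F [ 0.1  -0.03 -0.5 ] gap 0.06 0.0
clock 23.7 ee [0.6371 0.1869 0.537 ] yaw_close 1.4941 q [0.29 0.64 0.97 1.9  0.   0.36] F [-1.31  0.87 -0.04] gap 0.0604 0.0
top0 knob bar 57 [ 0.4834 -0.0352  0.115 ] ((484.7711486816406, -36.080772399902344), (13.67360782623291, 44.72529602050781), 56.58807373046875) angle 2.5377148649940304 zmax 0.12156884572628801
 disc ((487.43084716796875, -36.19626235961914), 30.55573272705078)
t9 knob bar 56 [ 0.4835 -0.0351  0.1163] ((484.78131103515625, -36.15908432006836), (13.671213150024414, 44.454437255859375), 56.14573669433594) angle 2.536532231457185 zmax 0.12355362774410739
 disc ((484.9931640625, -35.991050720214844), 28.761327743530273)
w4 knob bar 556 [ 0.4846 -0.0331  0.1129] ((486.6117858886719, -36.04255294799805), (14.654879570007324, 46.34900665283203), 55.35491943359375) angle 2.6069502601580488 zmax 0.11801164504491396
 disc ((486.34344482421875, -35.797637939453125), 28.488576889038086)
```

View pics/c9.png

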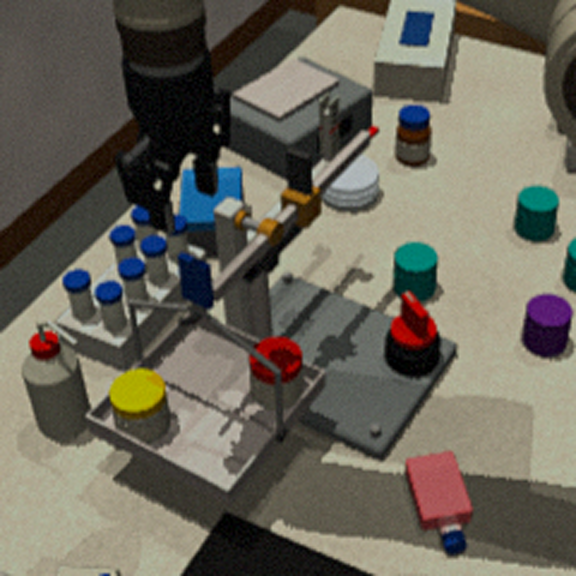

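The bucket hangs free by its bail, with the blue tab at (197,280) and the tray level. Next is the knob, at (.4855,-.036) with its bar across a closing yaw of 0.98.

>>> drive_tool(
  plan=[
    [0,-0.03,-0.03,0,-0.15],
    [0,-0.08,-0.07,0,-0.3],
    [0,-0.12,-0.11,0,-0.45],
    [0,-0.15,-0.16,0,-0.514],
    [0,-0.1515,-0.21,0,-0.514],
    [0,-0.1515,-0.223,-0.04,-0.514],
    [0,-0.1515,-0.223,-0.1,-0.514],
    [0,-0.1515,-0.223,-0.16,-0.514],
    [0,-0.1515,-0.223,-0.19,-0.514],
    [0,-0.1515,-0.223,-0.19,-0.514],
  ],
)

```text
clock: 24.95
ee_pos: [0.4836, -0.0361, 0.3444]
orientation: [-0.912, -2.998, 0.003]
ft_force: [0.3, 0.9, 0.9]
finger_gap: 0.0855
gripper_force: 0.0
```

```bash
python3 w.py w10 wrist; python3 - <<'E'
from h import *
d=np.load("w10.npz");P=d["P"];c=d["c"].astype(int)
m=(abs(P[...,0]-.485)<.04)&(abs(P[...,1]+.036)<.04)&(c[...,0]>1.6*c[...,1])
for lo,hi in((.108,.13),(.06,.085)):
    b=P[m&(P[...,2]>lo)&(P[...,2]<hi)]
    if len(b)>5:print(len(b),b.mean(0).round(4),cv2.minAreaRect((b[:,:2]*1000).astype(np.float32)),b[:,2].max())
E
```

```text
clock 25.0 ee [ 0.4848 -0.0361  0.3467] yaw_close 0.98 q [-0.07  0.25 -0.14  1.19  0.    0.52] F [-0.28 -0.29 -0.27] gap 0.0855 0.0
[[0.558, 0.799, 0.226, 0.424], [0.83, -0.535, -0.156, 0.002], [-0.004, 0.275, -0.962, 0.314], [0.0, 0.0, 0.0, 1.0]] [[-8.01234354e-04 -9.59560682e-01 -2.81500721e-01  7.04356586e-02]
 [ 9.99999646e-01 -8.41137475e-04  2.09178100e-05 -8.57603082e-04]
 [-2.56852714e-04 -2.81500605e-01  9.59561016e-01  3.06196356e-02]
 [ 0.00000000e+00  0.00000000e+00  0.00000000e+00  1.00000000e+00]]
963 [ 0.484  -0.0351  0.1155] ((486.83172607421875, -36.830318450927734), (13.770002365112305, 45.02235412597656), 55.956153869628906) 0.11826099970197795
2215 [ 0.4839 -0.0352  0.0751] ((486.60101318359375, -36.33231735229492), (56.96998596191406, 54.96805191040039), 55.52497863769531) 0.08497428587626255
```

>>> drive_tool(
  plan=[
    [0,0,0,-0.05,0],
    [0,0,0,-0.08,0],
    [0,0,0,-0.088,0],
    [0,0,0,-0.088,0],
    [1,0,0,-0.088,0],
    [1,0,0,-0.088,0],
    [1,0,0,-0.088,0],
    [1,0,0,-0.088,0],
    [1,0,0,-0.088,0],
    [1,0,0,-0.088,0],
  ],
)

```text
clock: 26.25
ee_pos: [0.4858, -0.036, 0.26]
orientation: [0.914, 3.005, 0.001]
ft_force: [1.3, 1.9, 4.1]
finger_gap: 0.0131
gripper_force: 61.5
```

>>> drive_tool(
  plan=[
    [1,0,0,-0.004,0],
    [1,0,0,-0.007,0],
    [1,0,0,-0.007,0.1],
    [1,0,0,-0.007,0.25],
    [1,0,0,-0.007,0.4],
    [1,0,0,-0.007,0.55],
    [1,0,0,-0.007,0.7],
    [1,0,0,-0.007,0.85],
    [1,0,0,-0.007,1.0],
    [1,0,0,-0.007,1.12],
  ],
)

```text
clock: 27.5
ee_pos: [0.4858, -0.0364, 0.2538]
orientation: [-0.825, 3.03, -0.002]
ft_force: [-1.6, 2.0, 9.7]
finger_gap: 0.0133
gripper_force: 64.4
```

>>> drive_tool(
  plan=[
    [1,0,0,0,0],
    [1,0,0,0,0],
    [1,0,0,0,0],
  ],
)

```text
clock: 27.88
ee_pos: [0.4858, -0.0364, 0.2538]
orientation: [-0.817, 3.032, -0.001]
ft_force: [-1.2, 2.0, 9.2]
finger_gap: 0.0132
gripper_force: 63.7
```

```bash
python3 -c "
from h import *
s=manip.read_state();print(s['ee_pos'],s['moment'],s['q'],s['finger_gap'])"
```

```text
[ 0.4858086  -0.03643946  0.25384124] [ 0.24072596  0.41716831 -0.88745715] [-7.48483877e-02  3.37755731e-01 -2.81878984e-01  9.49316718e-01
 -7.21875490e-05 -6.01317670e-01] 0.013160739190708292
```

>>> drive_tool(
  plan=[
    [1,0,0,0.004,-0.01],
    [1,0,0,0.007,-0.01],
    [0.7,0,0,0.007,-0.01],
    [0.3,0,0,0.007,-0.01],
    [0,0,0,0.007,-0.01],
    [0,0,0,0.03,-0.01],
    [0,0,0,0.09,-0.01],
    [0,0,0,0.15,-0.2],
    [0,0,0,0.18,-0.38],
    [0,0,0,0.18,-0.57],
  ],
)

```text
clock: 29.12
ee_pos: [0.4862, -0.0362, 0.4359]
orientation: [0.069, 3.134, -0.001]
ft_force: [0.1, 0.3, -0.4]
finger_gap: 0.0852
gripper_force: 0.0
```

```bash
cat > bm.py <<'E'
from h import *
import sys
for n in("top","side"):
    s=snap(n);P=cloud(s)
    m=(abs(P[...,0]-.6225-.0762*P[...,1])<.012)&(P[...,1]>-.16)&(P[...,1]<.15)&(P[...,2]>.215)&(P[...,2]<.30)
    m&=((P[...,1]>.08))|((P[...,1]<-.03))
    q=P[m]
    # top surface of bar: highest points per y bin (excluding poise)
    ys=[];zs=[]
    for a in np.arange(-.16,.15,.01):
        k=q[(q[:,1]>=a)&(q[:,1]<a+.01)]
        if len(k)>3: 
            z=np.percentile(k[:,2],75); ys.append(a+.005);zs.append(z)
    ys=np.array(ys);zs=np.array(zs);f=np.polyfit(ys,zs,1);r=abs(zs-np.polyval(f,ys));k=r<max(.004,np.median(r)*2);f=np.polyfit(ys[k],zs[k],1)
    print(n,"beam tilt (load down +)",(-f[0]).round(4),k.sum(),"n",len(ys))
    t=P[(abs(P[...,0]-.62)<.04)&(P[...,1]>-.16)&(P[...,1]<.03)&(P[...,2]>.29)&(P[...,2]<.335)]
    if len(t)>3:print("  poise tab",len(t),((t.min(0)+t.max(0))/2).round(4),"mean",t.mean(0).round(4),"max z",t[:,2].max().round(4))
    u=P[(abs(P[...,0]-.475)<.06)&(abs(P[...,1]+.036)<.05)&(P[...,2]>.105)&(P[...,2]<.13)]
    if len(u)>8:print("  knob",cv2.minAreaRect((u[:,:2]*1000).astype(np.float32)))
    save(s,f"pics/{sys.argv[1]}_{n}.png")
st=manip.read_state();Rm=R.from_rotvec(st["orientation"]).as_matrix();print(st["clock"],st["ee_pos"].round(4),"yaw",np.arctan2(Rm[1,1],Rm[0,1]).round(4))
E
python3 bm.py a; python3 - <<'E'
import cv2
a=cv2.imread('pics/a_side.png')[120:340,160:380]
cv2.imwrite('pics/c10.png',cv2.resize(a,None,fx=2.6,fy=2.6,interpolation=cv2.INTER_CUBIC))
E
```

```text
top beam tilt (load down +) 0.0868 20 n 20
  poise tab 53 [ 0.6216 -0.0051  0.3081] mean [ 0.6206 -0.0048  0.3158] max z 0.3254
side beam tilt (load down +) 0.0913 20 n 20
  poise tab 116 [ 0.6229 -0.0036  0.307 ] mean [ 0.6216 -0.0012  0.3091] max z 0.3235
  knob ((484.77880859375, -35.6541748046875), (44.43305206298828, 18.352874755859375), 26.26236915588379)
29.225 [ 0.4856 -0.0362  0.4332] yaw 1.533
```

View pics/c10.png

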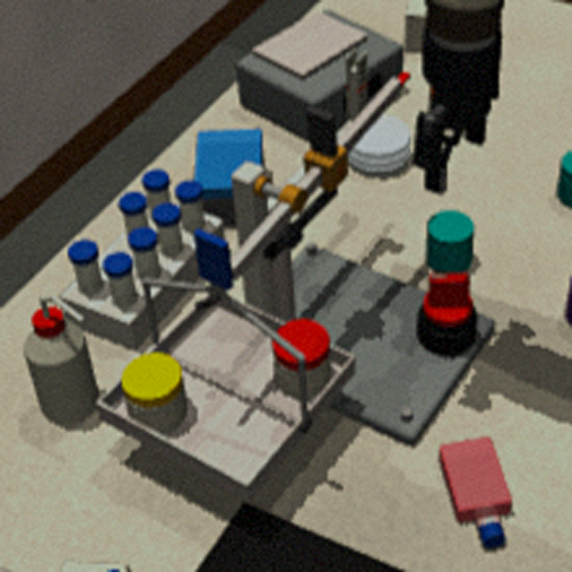

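The beam is released and rests on the load-down stop (tilt about 0.09). The knob bar at (450,300) has turned and the bucket still hangs. Next I go to the poise tab at (.622,-.007).

>>> drive_tool(
  plan=[
    [0,0,0,0.05,-0.039],
    [0,0,0.01,0.09,-0.039],
    [0,0.05,0.02,0.09,-0.039],
    [0,0.1,0.029,0.09,-0.039],
    [0,0.1365,0.029,0.09,-0.039],
    [0,0.1365,0.029,0.09,-0.039],
    [0,0.1365,0.029,0.06,-0.039],
    [0,0.1365,0.029,0.021,-0.039],
    [0,0.1365,0.029,0.021,-0.039],
    [0,0.1365,0.029,0.021,-0.039],
  ],
)

```text
clock: 30.48
ee_pos: [0.6217, -0.0073, 0.4556]
orientation: [0.12, 3.137, 0.0]
ft_force: [0.4, -0.0, 0.7]
finger_gap: 0.0857
gripper_force: 0.0
```

>>> drive_tool(
  plan=[
    [0.5,0,0,0,0],
    [0.8,0,0,0,0],
    [1,0,0,0,0],
    [1,0,0,0,0],
    [1,0,0,0,0],
    [1,0,0,0,0],
  ],
)

```text
clock: 31.22
ee_pos: [0.6226, -0.0077, 0.4508]
orientation: [-0.122, -3.136, 0.003]
ft_force: [5.6, -1.6, -15.6]
finger_gap: 0.0093
gripper_force: 60.8
```

```bash
python3 bm.py b
```

```text
top beam tilt (load down +) 0.0246 17 n 17
side beam tilt (load down +) 0.03 19 n 19
  poise tab 182 [ 0.6195 -0.0098  0.3127] mean [ 0.6144 -0.0011  0.3155] max z 0.3349
  knob ((484.0944519042969, -34.713680267333984), (46.27013397216797, 18.98647689819336), 34.947853088378906)
31.325 [ 0.6225 -0.0076  0.4509] yaw 1.4932
```

>>> drive_tool(
  plan=[
    [1,0,0,-0.003,0],
    [1,-0.001,-0.01,-0.004,0],
    [1,-0.0015,-0.02,-0.004,0],
    [1,-0.0023,-0.03,-0.004,0],
    [1,-0.003,-0.04,-0.004,0],
    [1,-0.0038,-0.05,-0.004,0],
    [1,-0.0042,-0.055,-0.004,0],
    [1,-0.0042,-0.055,-0.004,0],
    [1,-0.0042,-0.055,-0.004,0],
  ],
)

```text
clock: 32.45
ee_pos: [0.6177, -0.0624, 0.4503]
orientation: [0.122, 3.138, -0.001]
ft_force: [1.6, -0.8, 0.1]
finger_gap: 0.0093
gripper_force: 59.4
```

>>> drive_tool(
  plan=[
    [0.8,0,0,0,0],
    [0.5,0,0,0,0],
    [0.2,0,0,0,0],
    [0,0,0,0.01,0],
    [0,0,0,0.04,0],
    [0,0,0,0.06,0],
    [0,0,0,0.06,0],
    [0,0,0,0.06,0],
    [0,0,0,0.06,0],
    [0,0,0,0.06,0],
  ],
)

```text
clock: 33.7
ee_pos: [0.6178, -0.0622, 0.5088]
orientation: [-0.121, -3.137, -0.0]
ft_force: [0.4, 0.1, -0.3]
finger_gap: 0.0856
gripper_force: 0.0
```

>>> drive_tool(
  plan=[
    [0,0,0,0,0],
    [0,0,0,0,0],
    [0,0,0,0,0],
    [0,0,0,0,0],
    [0,0,0,0,0],
    [0,0,0,0,0],
    [0,0,0,0,0],
    [0,0,0,0,0],
  ],
)

```text
clock: 34.7
ee_pos: [0.6178, -0.0622, 0.5097]
orientation: [-0.121, -3.139, 0.0]
ft_force: [-0.2, -0.0, -0.0]
finger_gap: 0.0854
gripper_force: 0.0
```

```bash
python3 bm.py c
```

```text
top beam tilt (load down +) 0.0868 9 n 9
side beam tilt (load down +) 0.0923 16 n 18
  poise tab 124 [ 0.6185 -0.0563  0.3098] mean [ 0.6168 -0.0542  0.3107] max z 0.3293
  knob ((484.37646484375, -35.15599060058594), (45.66609573364258, 16.862022399902344), 32.773902893066406)
34.8 [ 0.6178 -0.0622  0.5096] yaw 1.4935
```

>>> drive_tool(
  plan=[
    [0,0,0,-0.04,0],
    [0,0,0,-0.054,0],
    [0,0,0,-0.054,0],
    [0.5,0,0,-0.054,0],
    [1,0,0,-0.056,0],
    [1,0,0,-0.058,0],
    [1,0,0,-0.058,0],
    [1,0,0,-0.058,0],
    [1,0,-0.006,-0.058,0],
    [1,-0.001,-0.012,-0.058,0],
  ],
)

```text
clock: 36.05
ee_pos: [0.6172, -0.0747, 0.4497]
orientation: [-0.121, -3.137, 0.001]
ft_force: [4.1, -0.2, -14.5]
finger_gap: 0.01
gripper_force: 62.9
```

>>> drive_tool(
  plan=[
    [1,0,0,0,0],
    [0.8,0,0,0,0],
    [0.5,0,0,0,0],
    [0.2,0,0,0,0],
    [0,0,0,0.01,0],
    [0,0,0,0.04,0],
    [0,0,0,0.06,0],
    [0,0,0,0.06,0],
    [0,0,0,0.06,0],
    [0,0,0,0.06,0],
  ],
)

```text
clock: 37.3
ee_pos: [0.6167, -0.0742, 0.5104]
orientation: [-0.121, -3.137, -0.0]
ft_force: [-0.8, -0.0, -0.2]
finger_gap: 0.0857
gripper_force: 0.0
```

>>> drive_tool(
  plan=[
    [0,0,0,0,0],
    [0,0,0,0,0],
    [0,0,0,0,0],
    [0,0,0,0,0],
    [0,0,0,0,0],
    [0,0,0,0,0],
    [0,0,0,0,0],
    [0,0,0,0,0],
  ],
)

```text
clock: 38.3
ee_pos: [0.6168, -0.0742, 0.5117]
orientation: [0.121, 3.139, -0.0]
ft_force: [-0.7, 0.1, 0.4]
finger_gap: 0.0855
gripper_force: 0.0
```

```bash
python3 bm.py d
```

```text
top beam tilt (load down +) 0.038 7 n 7
side beam tilt (load down +) 0.0379 15 n 18
  poise tab 115 [ 0.6175 -0.0746  0.3072] mean [ 0.616  -0.0728  0.3088] max z 0.324
  knob ((484.5477600097656, -35.04610061645508), (44.91733932495117, 14.54234504699707), 29.75179100036621)
38.4 [ 0.6168 -0.0742  0.5117] yaw 1.4935
```

>>> drive_tool(
  plan=[
    [0,0,0,-0.04,0],
    [0,0,0,-0.056,0],
    [0,0,0,-0.056,0],
    [0.5,0,0,-0.056,0],
    [1,0,0,-0.058,0],
    [1,0,0,-0.06,0],
    [1,0,0,-0.06,0],
    [1,0,0,-0.06,0],
    [1,0,-0.0045,-0.06,0],
    [1,0,-0.0045,-0.06,0],
  ],
)

```text
clock: 39.65
ee_pos: [0.6168, -0.0791, 0.4504]
orientation: [-0.122, -3.137, 0.001]
ft_force: [1.1, 0.7, -9.1]
finger_gap: 0.0091
gripper_force: 58.6
```

>>> drive_tool(
  plan=[
    [1,0,0,0,0],
    [0.8,0,0,0,0],
    [0.5,0,0,0,0],
    [0.2,0,0,0,0],
    [0,0,0,0.01,0],
    [0,0,0,0.04,0],
    [0,0,0,0.06,0],
    [0,0,0,0.06,0],
    [0,0,0,0.06,0],
    [0,0,0,0.06,0],
  ],
)

```text
clock: 40.9
ee_pos: [0.6168, -0.0787, 0.5104]
orientation: [-0.121, -3.137, -0.0]
ft_force: [-0.9, 0.4, -0.6]
finger_gap: 0.0857
gripper_force: 0.0
```

>>> drive_tool(
  plan=[
    [0,0,0,0,0],
    [0,0,0,0,0],
    [0,0,0,0,0],
    [0,0,0,0,0],
    [0,0,0,0,0],
    [0,0,0,0,0],
    [0,0,0,0,0],
    [0,0,0,0,0],
  ],
)

```text
clock: 41.9
ee_pos: [0.6168, -0.0787, 0.5117]
orientation: [-0.121, -3.139, 0.0]
ft_force: [-0.0, 0.0, -0.2]
finger_gap: 0.0855
gripper_force: 0.0
```

```bash
python3 bm.py e; cat > bias.py <<'E'
from h import *
# same fit on locked scene for bias
for f in("top0","side0","s9","t9"):
    P=np.load(f+".npz")["P"]
    m=(abs(P[...,0]-.6225-.0762*P[...,1])<.012)&(P[...,1]>-.16)&(P[...,1]<.15)&(P[...,2]>.215)&(P[...,2]<.30)&((P[...,1]>.08)|(P[...,1]<-.03))
    q=P[m];ys=[];zs=[]
    for a in np.arange(-.16,.15,.01):
        k=q[(q[:,1]>=a)&(q[:,1]<a+.01)]
        if len(k)>3: ys.append(a+.005);zs.append(np.percentile(k[:,2],75))
    print(f,-np.polyfit(ys,zs,1)[0])
E
python3 bias.py
```

```text
top beam tilt (load down +) 0.0217 7 n 7
side beam tilt (load down +) 0.0271 16 n 17
  poise tab 103 [ 0.6163 -0.0776  0.3068] mean [ 0.6161 -0.0755  0.3078] max z 0.3221
  knob ((484.96539306640625, -35.9771842956543), (44.61037826538086, 18.485246658325195), 27.705989837646484)
42.0 [ 0.6168 -0.0787  0.5116] yaw 1.4935
top0 -0.0040269655053080345
side0 -0.008484641617723977
s9 0.016871055670780625
t9 0.012104944084773986
```

>>> drive_tool(
  plan=[
    [0,0,0,-0.04,0],
    [0,0,0,-0.056,0],
    [0,0,0,-0.056,0],
    [0.5,0,0,-0.056,0],
    [1,0,0,-0.058,0],
    [1,0,0,-0.06,0],
    [1,0,0,-0.06,0],
    [1,0,0,-0.06,0],
    [1,0,-0.003,-0.06,0],
    [1,0,-0.003,-0.06,0],
  ],
)

```text
clock: 43.25
ee_pos: [0.6167, -0.0818, 0.4514]
orientation: [-0.122, -3.138, -0.0]
ft_force: [0.1, 1.0, -1.3]
finger_gap: 0.0094
gripper_force: 60.5
```

>>> drive_tool(
  plan=[
    [1,0,0,0,0],
    [0.8,0,0,0,0],
    [0.5,0,0,0,0],
    [0.2,0,0,0,0],
    [0,0,0,0.01,0],
    [0,0,0,0.04,0],
    [0,0,0,0.06,0],
    [0,0,0,0.06,0],
    [0,0,0,0.06,0],
    [0,0,0,0.06,0],
  ],
)

```text
clock: 44.5
ee_pos: [0.6168, -0.0817, 0.5104]
orientation: [-0.121, -3.137, -0.0]
ft_force: [0.5, -0.5, -1.0]
finger_gap: 0.0851
gripper_force: 0.0
```

>>> drive_tool(
  plan=[
    [0,-0.04,0,0.02,0],
    [0,-0.08,0.02,0.02,0],
    [0,-0.1,0.03,0.02,0],
    [0,-0.132,0.043,0.02,0],
    [0,-0.132,0.043,0,0],
    [0,-0.132,0.043,0,0.1],
    [0,-0.132,0.043,0,0.2],
    [0,-0.132,0.043,0,0.3],
    [0,-0.132,0.043,0,0.4],
    [0,-0.132,0.043,0,0.5],
  ],
)

```text
clock: 45.75
ee_pos: [0.4846, -0.0387, 0.5108]
orientation: [0.664, -3.069, -0.001]
ft_force: [0.3, -0.8, 0.7]
finger_gap: 0.0852
gripper_force: 0.0
```

```bash
python3 bm.py f; sed -i 's/\[100:/[100:/' h.py; python3 - <<'E'
import cv2
a=cv2.imread('pics/f_side.png')[120:300,200:380]
cv2.imwrite('pics/c11.png',cv2.resize(a,None,fx=3.2,fy=3.2,interpolation=cv2.INTER_CUBIC))
E
```

```text
top beam tilt (load down +) 0.0078 16 n 19
  poise tab 45 [ 0.6164 -0.0821  0.3087] mean [ 0.6149 -0.0816  0.3138] max z 0.3235
side beam tilt (load down +) 0.009 16 n 18
  poise tab 103 [ 0.6179 -0.0806  0.305 ] mean [ 0.6158 -0.0787  0.3062] max z 0.3195
  knob ((484.8402099609375, -36.26192092895508), (45.08146667480469, 19.484867095947266), 28.53695297241211)
45.85 [ 0.4846 -0.0387  0.511 ] yaw 1.9933
```

View pics/c11.png

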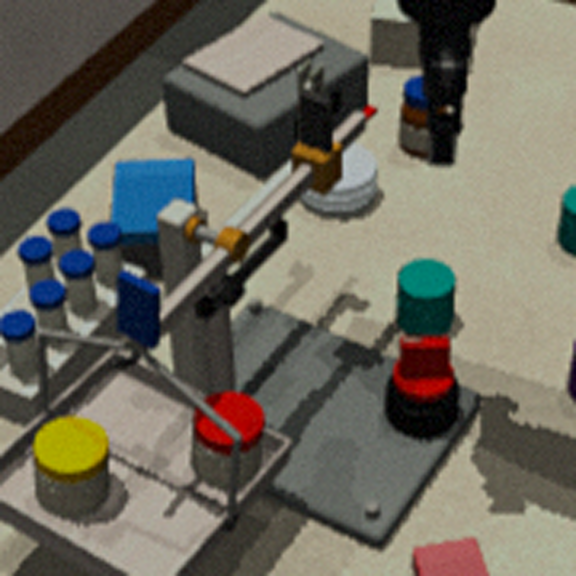

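The crop shows the beam level with the red pointer at (370,112) beside the plate, and the fitted tilt is about 0.008. I'll wait, then regrip the knob and lock it.

>>> drive_tool(
  plan=[
    [0,0.001,0.0027,0,0.087],
    [0,0.001,0.0027,0,0.087],
    [0,0.001,0.0027,0,0.087],
    [0,0.001,0.0027,0,0.087],
    [0,0.001,0.0027,0,0.087],
    [0,0.001,0.0027,0,0.087],
    [0,0.001,0.0027,-0.05,0.087],
    [0,0.001,0.0027,-0.1,0.087],
    [0,0.001,0.0027,-0.14,0.087],
    [0,0.001,0.0027,-0.14,0.087],
  ],
)

```text
clock: 47.1
ee_pos: [0.4844, -0.0359, 0.3688]
orientation: [0.79, -3.033, -0.004]
ft_force: [-0.8, -0.1, 0.9]
finger_gap: 0.0856
gripper_force: 0.0
```

```bash
python3 bm.py g; python3 - <<'E'
from h import *
for f in("top0","t9"):
    d=np.load(f+".npz");P=d["P"];c=d["c"].astype(int)
    m=(c[...,0]>2*c[...,1])&(c[...,0]>80)&(abs(P[...,1]+.172)<.025)&(abs(P[...,0]-.61)<.03)&(P[...,2]>.2);print(f,np.median(P[m],0),m.sum())
s=snap("top");P=cloud(s);c=s["color"].astype(int)
m=(c[...,0]>2*c[...,1])&(c[...,0]>80)&(abs(P[...,1]+.172)<.025)&(abs(P[...,0]-.61)<.03)&(P[...,2]>.2);print("now",np.median(P[m],0),m.sum())
E
```

```text
top beam tilt (load down +) 0.0042 16 n 19
  poise tab 45 [ 0.6166 -0.082   0.3053] mean [ 0.6155 -0.0819  0.3132] max z 0.3196
side beam tilt (load down +) 0.006 16 n 18
  poise tab 100 [ 0.6174 -0.0811  0.3045] mean [ 0.6161 -0.079   0.3063] max z 0.3188
  knob ((484.49896240234375, -35.289466857910156), (44.11192321777344, 19.485082626342773), 27.084489822387695)
47.2 [ 0.4862 -0.036   0.3728] yaw 2.0804
top0 [ 0.6107103  -0.17300143  0.23988104] 24
t9 [ 0.61018849 -0.17287895  0.24532167] 24
now [ 0.61044757 -0.17263239  0.24294138] 24
```

>>> drive_tool(
  plan=[
    [0,0,0,-0.05,0],
    [0,0,0,-0.1,0],
    [0,0,0,-0.112,0],
    [0,0,0,-0.112,0],
    [1,0,0,-0.112,0],
    [1,0,0,-0.112,0],
    [1,0,0,-0.112,0],
    [1,0,0,-0.112,0],
    [1,0,0,-0.112,0],
    [1,0,0,-0.112,0],
  ],
)

```text
clock: 48.5
ee_pos: [0.486, -0.0361, 0.2601]
orientation: [-0.791, 3.04, -0.001]
ft_force: [-0.4, -0.6, 3.9]
finger_gap: 0.0131
gripper_force: 60.8
```

>>> drive_tool(
  plan=[
    [1,0,0,-0.004,0],
    [1,0,0,-0.0075,0],
    [1,0,0,-0.0075,-0.1],
    [1,0,0,-0.0075,-0.25],
    [1,0,0,-0.0075,-0.4],
    [1,0,0,-0.0075,-0.55],
    [1,0,0,-0.0075,-0.7],
    [1,0,0,-0.0075,-0.85],
    [1,0,0,-0.0075,-1.0],
    [1,0,0,-0.0075,-1.13],
  ],
)

```text
clock: 49.75
ee_pos: [0.4861, -0.0358, 0.2532]
orientation: [0.963, 2.989, 0.001]
ft_force: [-1.9, 0.6, 11.0]
finger_gap: 0.0131
gripper_force: 59.8
```

>>> drive_tool(
  plan=[
    [1,0,0,0,0],
    [1,0,0,0,0],
    [1,0,0,0,0],
  ],
)

```text
clock: 50.12
ee_pos: [0.4861, -0.0358, 0.2532]
orientation: [0.957, 2.991, 0.001]
ft_force: [-1.9, 1.1, 10.1]
finger_gap: 0.0127
gripper_force: 60.1
```

```bash
python3 -c "
from h import *
s=manip.read_state();print(s['ee_pos'],s['moment'],s['q'],s['finger_gap'],s['ft_force'])"
```

```text
[ 0.48605878 -0.03583193  0.25323577] [0.08022839 0.49853108 0.08297345] [-7.36625781e-02  3.38951369e-01 -2.81950835e-01  9.48359335e-01
  2.86062442e-04  5.45426566e-01] 0.012731653748070837 [-1.89990286  1.11344272 10.10316764]
```

>>> drive_tool(
  plan=[
    [1,0,0,0.004,0],
    [1,0,0,0.007,0],
    [0.7,0,0,0.007,0],
    [0.3,0,0,0.007,0],
    [0,0,0,0.007,0],
    [0,0,0,0.03,0],
    [0,0,0,0.09,0],
    [0,0,0,0.15,0.15],
    [0,0,0,0.21,0.3],
    [0,0,0,0.27,0.45],
  ],
)

```text
clock: 51.38
ee_pos: [0.4855, -0.036, 0.5239]
orientation: [-0.259, -3.131, -0.0]
ft_force: [1.5, -0.6, 0.8]
finger_gap: 0.0854
gripper_force: 0.0
```

>>> drive_tool(
  plan=[
    [0,0,0,0.01,0.05],
    [0,0.04,0.05,0.02,0.092],
    [0,0.08,0.1,0.02,0.092],
    [0,0.1,0.15,0.02,0.092],
    [0,0.1,0.15,0.02,0.092],
    [0,0.1,0.15,0.02,0.092],
  ],
)

```text
clock: 52.12
ee_pos: [0.5859, 0.1142, 0.5413]
orientation: [-0.122, -3.138, 0.001]
ft_force: [-1.0, -0.6, 0.3]
finger_gap: 0.0853
gripper_force: 0.0
```

```bash
python3 bm.py h; python3 - <<'E'
from h import *
for n in("side","top"):
    s=snap(n);P=cloud(s);c=s["color"].astype(int)
    b=(abs(P[...,0]-.637)<.05)&(abs(P[...,1]-.187)<.04)&(c[...,2]>c[...,0]+40)&(P[...,2]>.25)&(P[...,2]<.34);q=P[b]
    if len(q)>5:
        f=np.polyfit(q[:,0],q[:,1],1);print(n,len(q),((q.min(0)+q.max(0))/2).round(4),q.max(0)-q.min(0),"zmax",q[:,2].max(),"slope",f[0],"y@.637",np.polyval(f,.637))
E
```

```text
top beam tilt (load down +) 0.0021 10 n 13
  poise tab 45 [ 0.6165 -0.0821  0.3075] mean [ 0.6152 -0.0818  0.3123] max z 0.32
  knob ((484.7207946777344, -36.11893844604492), (13.843398094177246, 45.34245300292969), 53.370052337646484)
side beam tilt (load down +) 0.0051 16 n 18
  poise tab 99 [ 0.6175 -0.0792  0.305 ] mean [ 0.6153 -0.0787  0.3059] max z 0.3199
  knob ((485.404541015625, -35.395164489746094), (15.308904647827148, 46.043907165527344), 54.970584869384766)
52.225 [0.5854 0.113  0.5424] yaw 1.4913
side 107 [0.6332 0.1886 0.2863] [0.03372376 0.01327472 0.05609434] zmax 0.31438976049236156 slope -0.08667308144521617 y@.637 0.18948420334487764
```

>>> drive_tool(
  plan=[
    [0,0.03,0.045,0,0],
    [0,0.05,0.0745,0,0],
    [0,0.05,0.0745,0,0],
    [0,0.05,0.0745,-0.05,0],
    [0,0.05,0.0745,-0.09,0],
    [0,0.05,0.0745,-0.103,0],
    [0,0.05,0.0745,-0.103,0],
    [0.5,0.05,0.0745,-0.103,0],
    [0.8,0.05,0.0745,-0.103,0],
    [1,0.05,0.0745,-0.103,0],
  ],
)

```text
clock: 53.58
ee_pos: [0.636, 0.1886, 0.4402]
orientation: [0.123, 3.137, 0.001]
ft_force: [-0.1, 0.4, -0.7]
finger_gap: 0.0322
gripper_force: 0.0
```

>>> drive_tool(
  plan=[
    [1,0,0,0,0],
    [1,0,0,0,0],
    [1,0,0,0,0],
    [1,0,0,0,0],
    [1,0,0,0.005,0],
    [1,0,0,0.01,0],
    [1,0,0,0.02,0],
    [1,0,0,0.033,0],
    [1,0,0,0.033,0],
  ],
)

```text
clock: 54.7
ee_pos: [0.6359, 0.1888, 0.4736]
orientation: [0.122, 3.137, 0.002]
ft_force: [-0.4, 0.4, -5.7]
finger_gap: 0.0081
gripper_force: 60.0
```

>>> drive_tool(
  plan=[
    [1,0,0.02,0,0],
    [1,0,0.045,0,0],
    [1,0,0.07,0,0],
    [1,-0.02,0.09,0,0],
    [1,-0.05,0.11,0,0],
    [1,-0.085,0.135,0,0],
    [1,-0.12,0.16,0,0],
    [1,-0.15,0.18,0,0],
    [1,-0.167,0.1895,0,0],
    [1,-0.167,0.1895,0,0],
  ],
)

```text
clock: 55.95
ee_pos: [0.4678, 0.379, 0.4721]
orientation: [0.119, 3.139, -0.001]
ft_force: [0.4, -0.8, -4.5]
finger_gap: 0.0082
gripper_force: 60.0
```

>>> drive_tool(
  plan=[
    [1,0,0,-0.03,0],
    [1,0,0,-0.06,0],
    [1,0,0,-0.085,0],
    [1,0,0,-0.1,0],
    [1,0,0,-0.106,0],
    [1,0,0,-0.106,0],
    [1,0,0,-0.106,0],
  ],
)

```text
clock: 56.82
ee_pos: [0.4691, 0.3783, 0.3671]
orientation: [0.123, 3.138, 0.002]
ft_force: [1.1, 0.3, -4.6]
finger_gap: 0.0081
gripper_force: 60.0
```

>>> drive_tool(
  plan=[
    [1,0,0,-0.003,0],
    [1,0,0,-0.004,0],
    [1,0,0,-0.004,0],
    [1,0,0,-0.004,0],
  ],
)

```text
clock: 57.32
ee_pos: [0.4696, 0.3781, 0.3659]
orientation: [0.124, 3.133, 0.006]
ft_force: [2.1, -2.0, 6.9]
finger_gap: 0.0084
gripper_force: 61.8
```

Contact with the mat. I release and withdraw.

>>> drive_tool(
  plan=[
    [0.8,0,0,0,0],
    [0.5,0,0,0,0],
    [0.2,0,0,0.01,0],
    [0,0,0,0.04,0],
    [0,0,0,0.09,0],
    [0,-0.03,-0.05,0.1,0],
    [0,-0.07,-0.1,0.1,0],
    [0,-0.1,-0.16,0.1,0],
    [0,-0.1,-0.22,0.1,0],
    [0,-0.1,-0.28,0.1,0],
  ],
)

```text
clock: 58.58
ee_pos: [0.3679, 0.0971, 0.4632]
orientation: [0.12, 3.137, 0.001]
ft_force: [1.0, -0.7, 0.3]
finger_gap: 0.0855
gripper_force: 0.0
```

>>> drive_tool(
  plan=[
    [0,0,-0.06,0,0],
    [0,0,-0.12,0,0],
    [0,0,-0.18,0,0],
    [0,0,-0.2,0,0],
    [0,0,-0.2,0,0],
  ],
)

```text
clock: 59.2
ee_pos: [0.3687, -0.1028, 0.4627]
orientation: [0.129, 3.138, -0.0]
ft_force: [-0.1, 0.3, 0.4]
finger_gap: 0.0851
gripper_force: 0.0
```

```bash
python3 bm.py z; python3 w.py tz top; python3 pots.py tz.npz; python3 - <<'E'
from h import *
P=np.load("tz.npz")["P"];p=P[190:270,155:240].reshape(-1,3);q=p[(p[:,2]>.023)&(p[:,2]<.04)&(p[:,0]>.35)&(p[:,0]<.6)]
print(cv2.minAreaRect((q[:,:2]*1000).astype(np.float32)),np.polyfit(q[:,0],q[:,2],1),np.polyfit(q[:,1],q[:,2],1))
E
```

```text
top beam tilt (load down +) -0.011 16 n 19
  poise tab 45 [ 0.6163 -0.0828  0.3051] mean [ 0.6155 -0.0829  0.3107] max z 0.3181
  knob ((485.15802001953125, -36.544166564941406), (13.680203437805176, 44.68647766113281), 57.01329803466797)
side beam tilt (load down +) -0.0096 16 n 18
  poise tab 91 [ 0.6167 -0.0808  0.3034] mean [ 0.6158 -0.0793  0.3048] max z 0.3167
  knob ((485.3316955566406, -33.64836883544922), (14.685803413391113, 48.86192321777344), 55.664947509765625)
59.3 [ 0.3688 -0.1013  0.4625] yaw 1.4923
clock 59.35 ee [ 0.3688 -0.1009  0.4625] yaw_close 1.4934 q [-0.27 -0.01 -0.14  1.45  0.   -0.19] F [ 0.22 -0.04 -0.71] gap 0.0853 0.0
red [317. 227.] 160 circ 485 -36 28.5 mean [ 0.4839 -0.0361  0.0742]
red [208. 246.] 261 circ 415 320 29.6 mean [0.4148 0.3204 0.0683]
yellow [179. 214.] 136 circ 515 419 28.1 mean [0.5176 0.4205 0.0683]
turq [359. 212.] 248 circ 542 -174 29.8 mean [ 0.5418 -0.1748  0.0601]
turq [417. 246.] 248 circ 433 -369 29.4 mean [ 0.433  -0.3681  0.0602]
turq [393. 276.] 249 circ 333 -291 29.7 mean [ 0.3338 -0.2915  0.0597]
((473.5511474609375, 377.3575134277344), (193.58807373046875, 195.359375), 86.20951080322266) [-0.00055948  0.03095452] [-0.00094042  0.03104399]
```

View pics/z_side.png

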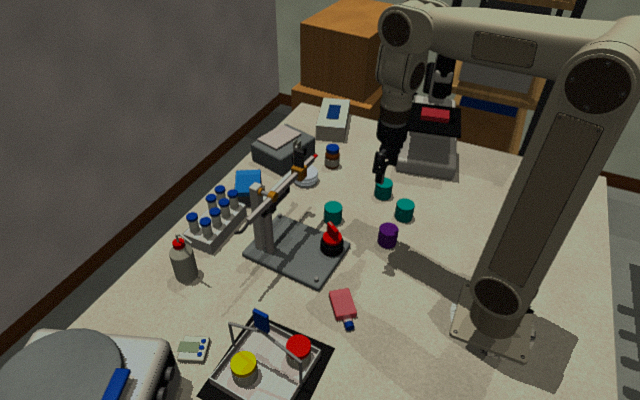

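The bucket stands flat on the mat at (265,350) with both pots upright, the knob is locked, and the bystanders I can see look where they were.

```bash
python3 -c "
from plant import manip
print(manip.close_job())"
```

```text
the job is handed in; nothing more can be done
None
```

I handed the job in at about 59 s on the clock; no verdict came back. The red and yellow pots (the only ones present) were weighed with the beam level to within about 0.01 rad. The beam was then locked again, and the bucket stands flat on the mat about 6 mm off centre, with both pots upright.

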